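# Unload the load-cell stand and put the weights away

### The arm

A 6-joint arm with a two-finger parallel gripper is mounted at the origin on a cart in front of the work surface, level with it; the furniture and walls round the work are solid. World frame = base frame: x ahead of the robot, y to its left, z up, the work surface at z = 0. Lengths are in m, angles in rad, forces in N, time in s.
With the tool pointing down it reaches from about 0.3 to 0.875 m from the base axis. Payload 6.4 kg.
Tool frame: the origin (TCP) lies at the very end of the fingers, on their centre line; the grasp point (between the pads) lies 19 mm behind it (ctrl.tcp_to_grasp is the distance from the TCP to the grasp point, in m); z points along the fingers, y is the direction in which the jaws open and shut (so a half turn about z gives the same grasp; the last joint's range is limited). The gripper opens to 85 mm and grips with 20 to 120 N. Pads are 22 mm wide; open, the fingers measure 114 mm over their backs; the gripper's body (76 mm by 85 mm) begins 54 mm behind the grasp point. The pads swing forward as they close: fully open they stand 13 mm farther back than shut.
Start: joints at [0.897, 0.181, 1.607, -0, 1.354, -0.206], TCP at [0.259, 0.513, 0.231] pointing down, gripper open.
Joint ranges: [-2.99, 2.99], [-0.89, 2.07], [0.3, 2.58], [-1.14, 4.28], [0, 2.63], [-3.12, 3.12]. Speed limits (rad/s): [2.57, 2.57, 3.01, 3.14, 3.14, 3.14].

### API

Orientations are given as a unit quaternion [w, x, y, z].
In Python, from bench import ctrl gives the robot as it stands. The module is installed in compiled form; this text tells all that it offers.
- The arm moves only by the tool drive_tool, never from a script. Its argument "deltas" is a list of rows, each an object with "slide": the shift along the tool's x, y, z as a fraction of full scale, a list of three; "delta_rot": the turn, a rotation vector about the tool's x, y, z as a fraction of full scale, a list of three; "hand": the opening, from 0 (shut) to 1 (fully open). In form: [{"slide": [tx, ty, tz], "delta_rot": [wx, wy, wz], "hand": hand}, ...]. A call has exactly 5 rows; each row shifts and turns the commanded pose from where the row before left it, along the tool's axes as they then stand; what a row does not reach is not made up. Full scale, the value 1, is 50 mm for a shift and 180 degrees for a turn. A row lasts 1/8 s, in which the tool goes at most 62.5 mm and 10.7 degrees, less where a joint would pass 70% of its speed; a pose out of reach is approached as far as the arm can. A call with a number of a shift or a turn outside -1 to 1 is refused whole. A call with a gripper value outside its range is refused whole. The fingers move at their own pace and stop on an object; the grip force is fixed at half the most. Time passes only in rows, so rows that do not move let the fingers close, or fill a call up. It gives the time, the measured TCP pose, the force and the opening at its end, in the units of the state.
- ctrl.get_obs(): the state, without advancing time (a new reading comes with each control period).
- ctrl.camera(name): name is "scene" or "top" or "wrist"; returns a dict with "frame" (400x640x3 uint8, red, green, blue), "mtx" (3x3 intrinsics, pixels), "dist" ([k1, k2, p1, p2, k3] as OpenCV has them; the pictures are not rectified), "R" (3x3) and "t" (3): a world point X has camera coordinates R X + t. Camera axes: x right, y down, z forward; pixel columns grow to the right and rows downward; lengths in m; the calibration is good to about 2 mm. A picture is of the moment at which its call begins. There is no depth.
- ctrl.hand_in(): hands the job in, once; it reports no verdict.
The state is a dict: "time_s": time; "q": joint angles; "dq": joint speeds; "joint_efforts": joint torques, N m; "eef_pos": TCP position; "eef_rot": TCP orientation; "wrist_force": force on the tool from outside, world axes, zero at the start; "torque": the same for the moment, N m; "opening": opening from 0.0 (shut) to 1.0 (fully open).
Only numpy, scipy, OpenCV 4.12 (cv2) and the standard library are available. Lean on these libraries where they do the work, as an engineer would, in place of code of your own. Each camera call takes 0.05 s, during which the arm holds its last target.

### The job

The calibration run is over: take the four stacked steel weights off the load-cell stand, from the top down, and put each one away in its own wooden nest: the four round wells are graded like the weights, the largest well for the largest weight and so on down. See that every weight sits flat on the felt at the bottom of its well. Keep the weights upright, do not drop or tip one over, and leave the dial gauge lying where it is.

Things in the scene. Friction and masses are not known exactly. Their poses are not given: they have to be found in the camera images.
- load_stand: Load-cell stand, fixed: square grey-painted base plate 100 x 100 x 12 mm, a short steel load cell on it with a connector stub on one side, and on top a flat round dark steel pan 84 mm across, whose flat, rimless top is 34 mm above the bench. Carries the stack of weights at the start. Origin at the centre of the underside, z up.
- weight_69: The largest of four round steel slotted weights, 69 mm in diameter and 30 mm high, about 842 g (differs by up to 10 %), with flat faces and a narrow slot from the rim to the middle (take it by the rim, at any yaw). At the start it lies directly on the pan of the load-cell stand, centred within about 4 mm. Origin at the centre of its underside, z up.
- weight_61: The second largest of four round steel slotted weights, 61 mm in diameter and 26 mm high, about 570 g (differs by up to 10 %), with flat faces and a narrow slot from the rim to the middle (take it by the rim, at any yaw). At the start it lies on the 69 mm weight, centred within about 4 mm. Origin at the centre of its underside, z up.
- weight_47: The second smallest of four round steel slotted weights, 47 mm in diameter and 24 mm high, about 312 g (differs by up to 10 %), with flat faces and a narrow slot from the rim to the middle (take it by the rim, at any yaw). At the start it lies on the 61 mm weight, centred within about 4 mm. Origin at the centre of its underside, z up.
- weight_28: The smallest of four round steel slotted weights, 28 mm in diameter and 28 mm high, about 125 g (differs by up to 10 %), with flat faces and a narrow slot from the rim to the middle (take it by the rim, at any yaw). At the start it lies on the 47 mm weight, at the top of the stack, centred within about 4 mm. Origin at the centre of its underside, z up.
- nest_69: Storage nest for the largest weight, fixed to the bench: square light-wood block 106 x 106 x 16 mm with one round well in its middle, lined with grey felt. The well is 83 mm across at its floor, 8 mm deep (floor 8 mm above the bench); its upright wall leaves 7 mm all round the weight, and its rim has a 1.5 mm bevel. Origin at the centre of the block's underside, z up; x and y along its edges.
- nest_61: Storage nest for the second largest weight, fixed to the bench: square light-wood block 98 x 98 x 16 mm with one round well in its middle, lined with grey felt. The well is 75 mm across at its floor, 8 mm deep (floor 8 mm above the bench); its upright wall leaves 7 mm all round the weight, and its rim has a 1.5 mm bevel. Origin at the centre of the block's underside, z up; x and y along its edges.
- nest_47: Storage nest for the second smallest weight, fixed to the bench: square light-wood block 84 x 84 x 16 mm with one round well in its middle, lined with grey felt. The well is 61 mm across at its floor, 8 mm deep (floor 8 mm above the bench); its upright wall leaves 7 mm all round the weight, and its rim has a 1.5 mm bevel. Origin at the centre of the block's underside, z up; x and y along its edges.
- nest_28: Storage nest for the smallest weight, fixed to the bench: square light-wood block 65 x 65 x 16 mm with one round well in its middle, lined with grey felt. The well is 42 mm across at its floor, 8 mm deep (floor 8 mm above the bench); its upright wall leaves 7 mm all round the weight, and its rim has a 1.5 mm bevel. Origin at the centre of the block's underside, z up; x and y along its edges.
- dial_gauge: Pressure gauge with a round dial and a brass stem, 105 x 68 x 32 mm, lying loose on its back on the bench among the nests; stays where it is. Origin at the centre of its underside.
Things that resemble listed ones, but are neither listed nor needed, are in the scene too. Leave any pink look-alike of the weight_47 alone.

How it is judged:
At the end, for the whole second after the job is handed in: Each weight lies in the nest of its own diameter: centre within 9 mm of the nest's centre, underside less than 2.5 mm above the floor of the well, upright within 0.06 rad, at rest (horizontal distance between weight_69 and nest_69 below 0.009 m and z of weight_69 in the frame of nest_69 between 0.005 and 0.0105 m and angle between each of weight_69, weight_61, weight_47, weight_28's own z axis and vertical below 0.06 rad and linear speed of each of weight_69, weight_61, weight_47, weight_28 below 0.02 m/s and horizontal distance between weight_61 and nest_61 below 0.009 m and z of weight_61 in the frame of nest_61 between 0.005 and 0.0105 m and horizontal distance between weight_47 and nest_47 below 0.009 m and z of weight_47 in the frame of nest_47 between 0.005 and 0.0105 m and horizontal distance between weight_28 and nest_28 below 0.009 m and z of weight_28 in the frame of nest_28 between 0.005 and 0.0105 m); the robot touches nothing.
It fails at once if a weight is tipped over (more than 0.7 rad) (angle between any of weight_69, weight_61, weight_47, weight_28's own z axis and vertical above 0.7 rad).
It fails at once if a weight is dropped (it moves faster than 0.6 m/s, a free fall of about 2 cm, with no finger on it) ((contact force between weight_69 and the fingers below 0.3 N and linear speed of weight_69 above 0.6 m/s) or (contact force between weight_61 and the fingers below 0.3 N and linear speed of weight_61 above 0.6 m/s) or (contact force between weight_47 and the fingers below 0.3 N and linear speed of weight_47 above 0.6 m/s) or (contact force between weight_28 and the fingers below 0.3 N and linear speed of weight_28 above 0.6 m/s)).
It fails at once if the dial gauge is moved by more than 20 mm (distance of dial_gauge from where it was at the start of the episode above 0.02 m).
It also fails if it takes over 120 s, if anything falls off the work surface, if the arm or the gripper's body presses on something with over 40 N, if the wrist force passes 120 N, or if a joint passes its speed limit or range.

## Working session

There is one attempt and no reset: what is moved stays moved. The work goes in short steps, Python scripts to look and compute and a tool call to move; the robot and the scene stay as the last step left them, time stands still between calls to the robot, and variables do not carry over. Pictures are saved under pics/ and viewed, and the job is handed in when it is done.

Besides the shell and the picture viewer there is one more tool, called after "Request:" by a JSON object that holds its "op" and its "data". drive_tool: Moves the arm, as the interface text tells. Its arguments: {"type":"object","properties":{"deltas":{"type":"array","items":{"type":"object","properties":{"slide":{"type":"array","items":{"type":"number"}},"delta_rot":{"type":"array","items":{"type":"number"}},"hand":{"type":"number"}}}}},"required":["deltas"]}

```bash
mkdir -p pics
python3 - <<'E'
from bench import ctrl
import cv2
o=ctrl.get_obs(); print({k:(v if not hasattr(v,'round') else v) for k,v in o.items()}, ctrl.tcp_to_grasp)
for n in ["scene","top","wrist"]:
    c=ctrl.camera(n); cv2.imwrite(f"pics/{n}0.png",c["frame"][:,:,::-1]); print(n,c["mtx"],c["dist"],c["R"],c["t"])
E
```

```text
{'time_s': 0.0, 'q': array([ 8.96713242e-01,  1.81524479e-01,  1.60801309e+00, -7.53184960e-07,
        1.35378905e+00, -2.06240675e-01]), 'dq': array([ 0.00231226, -0.00081544,  0.00123253,  0.00045755,  0.00033678,
       -0.00124322]), 'joint_efforts': array([ 3.68397468e-04, -4.44869685e+01, -3.51334727e+01, -2.63011734e-04,
        9.05809313e-03,  2.89581777e-06]), 'eef_pos': array([0.25890604, 0.51279624, 0.23039101]), 'eef_rot': array([-3.69075529e-04,  2.31793540e-01,  9.72764619e-01, -7.84498901e-04]), 'wrist_force': array([-0.15179769,  0.54295742,  0.15299758]), 'torque': array([-0.01372549, -0.00068439, -0.03992259]), 'opening': 0.9997023557658961} 0.0187
scene [[470.80821972   0.         316.13646976]
 [  0.         470.80821972 189.55031192]
 [  0.           0.           1.        ]] [-0.1406327  0.         0.         0.         0.       ] [[ 0.54379265 -0.83902762 -0.01795034]
 [-0.61808213 -0.38594101 -0.68485328]
 [ 0.56768305  0.38351296 -0.72845986]] [-0.26340614  0.40448084  0.78525184]
top [[389.34687702   0.         320.4380141 ]
 [  0.         389.34687702 204.12217882]
 [  0.           0.           1.        ]] [-0.02664706  0.          0.          0.          0.        ] [[-0.00431484 -0.99973503 -0.02261093]
 [-0.98902027  0.00760649 -0.14758402]
 [ 0.14771691  0.02172587 -0.98879103]] [0.04245154 0.53824352 0.90138217]
wrist [[326.13594532   0.         318.50957129]
 [  0.         326.13594532 204.16257599]
 [  0.           0.           1.        ]] [-0.0477621  0.         0.         0.         0.       ] [[ 4.49872692e-01  8.93092484e-01 -6.13662535e-04]
 [ 8.58932693e-01 -4.32477139e-01  2.74222817e-01]
 [ 2.44640941e-01 -1.23892452e-01 -9.61665987e-01]] [-0.57376045 -0.03629057  0.37717413]
```

View pics/top0.png

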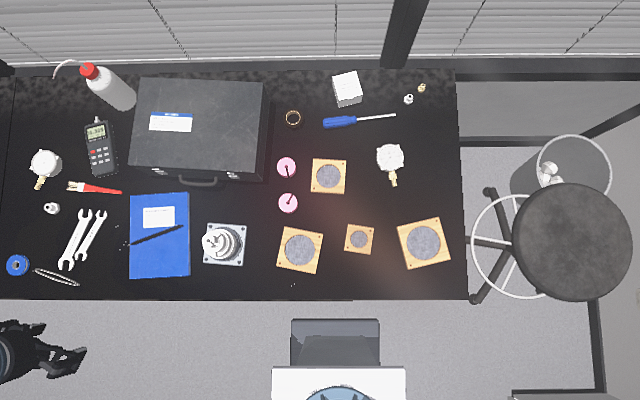

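View pics/scene0.png

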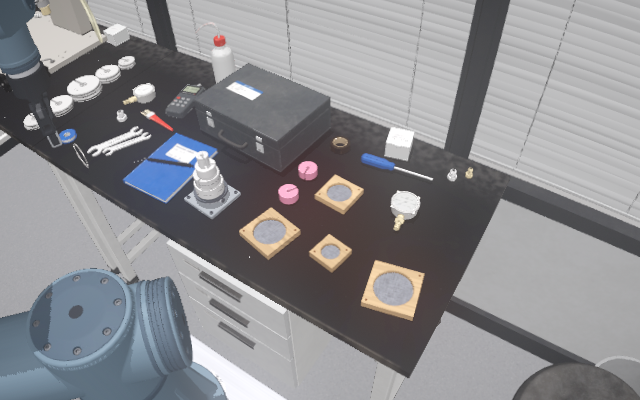

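View pics/wrist0.png

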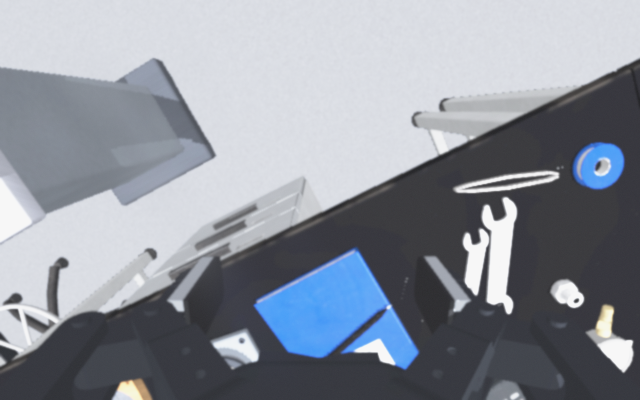

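```bash
cat > h.py <<'E'
from bench import ctrl
import cv2, numpy as np
def ray(c,uv,z):
    p=cv2.undistortPoints(np.array(uv,float).reshape(-1,1,2),c["mtx"],c["dist"]).reshape(-1,2)
    d=np.c_[p,np.ones(len(p))]@c["R"]; C=-c["R"].T@c["t"]
    return C+d*((z-C[2])/d[:,2])[:,None]
def proj(c,X):
    return cv2.projectPoints(np.array(X,float).reshape(-1,3),cv2.Rodrigues(c["R"])[0],c["t"],c["mtx"],c["dist"])[0].reshape(-1,2)
def crop(c,x,y,w,h,k,name):
    cv2.imwrite("pics/"+name,cv2.resize(c["frame"][y:y+h,x:x+w,::-1],None,fx=k,fy=k,interpolation=cv2.INTER_CUBIC))
E
python3 - <<'E'
from h import *
for n in ["top","scene"]:
    c=ctrl.camera(n); hsv=cv2.cvtColor(c["frame"],cv2.COLOR_RGB2HSV)
    m=cv2.inRange(hsv,(8,50,90),(25,255,255))
    cs,hi=cv2.findContours(m,cv2.RETR_CCOMP,cv2.CHAIN_APPROX_NONE)
    for i,k in enumerate(cs):
        if hi[0][i][3]>=0 or cv2.contourArea(k)<300: continue
        P=ray(c,k.reshape(-1,2),0.016)[:,:2]; r=cv2.minAreaRect((P*1000).astype(np.float32))
        print(n,"block px",k.reshape(-1,2).mean(0).round(),"xy mm",np.round(r[0],1),"size",np.round(r[1],1),round(r[2],1))
        j=hi[0][i][2]
        while j>=0:
            if cv2.contourArea(cs[j])>80:
                H=ray(c,cs[j].reshape(-1,2),0.016)[:,:2]*1000; e=cv2.fitEllipse(H.astype(np.float32)); print("   well",np.round(e[0],1),np.round(e[1],1))
            j=hi[0][j][0]
    if n=="top": crop(c,180,140,290,140,2.7,"topcrop.png")
    else: crop(c,150,130,300,200,2.6,"scenecrop.png")
E
```

```text
top block px [299. 250.] xy mm [430.7  92.2] size [ 99.5 100.5] 78.4
   well [430.2  91.7] [75.1 76. ]
top block px [358. 239.] xy mm [456.1 -53.2] size [66.8 68.3] 79.8
   well [455.7 -52.9] [42.  43.5]
top block px [423. 243.] xy mm [ 445.2 -209. ] size [109.6 112.2] 13.1
   well [ 445.5 -209.3] [82.8 83.2]
top block px [328. 175.] xy mm [614.1  20.5] size [85.2 89.1] 85.5
   well [613.5  20.4] [61.2 61.8]
scene block px [393. 290.] xy mm [ 443.8 -211.5] size [118.8 109. ] 13.2
   well [ 444.7 -211.4] [80.5 83.3]
scene block px [330. 252.] xy mm [454.2 -55.8] size [75.2 76. ] 80.4
   well [455.1 -55. ] [39.4 42.6]
scene block px [270. 232.] xy mm [428.7  88.7] size [111.  106.8] 78.4
   well [429.6  89.7] [71.5 75.7]
scene block px [339. 194.] xy mm [611.6  16.9] size [94.6 99.1] 86.4
   well [613.3  18.4] [57.9 61.6]
```

View pics/topcrop.png

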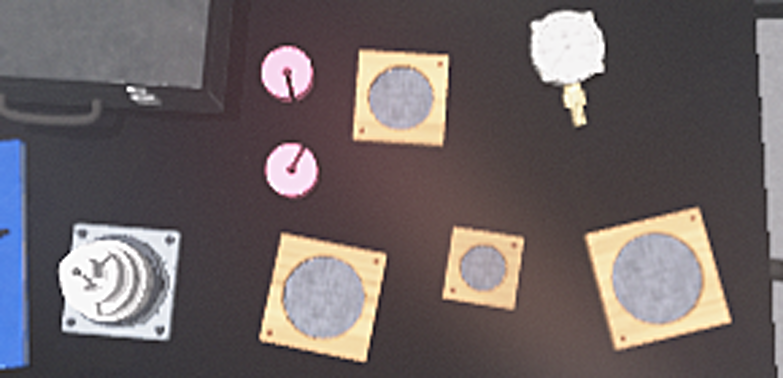

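View pics/scenecrop.png

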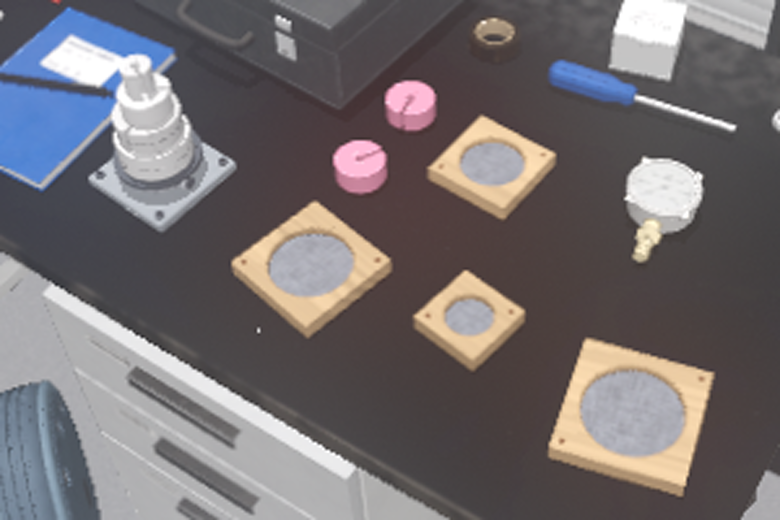

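Run:
```python
from h import *
c=ctrl.camera("top"); crop(c,190,210,70,65,8,"st_top.png")
c=ctrl.camera("scene"); crop(c,175,140,75,80,7,"st_scene.png")
```

```text
(no output)
```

View pics/st_top.png

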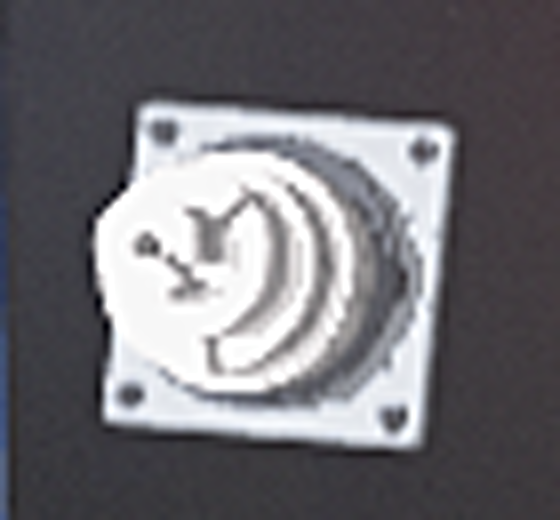

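View pics/st_scene.png

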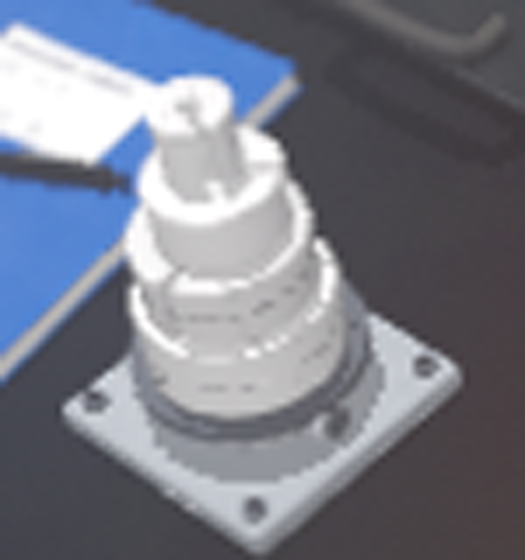

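Run:
```python
from h import *
t=ctrl.camera("top"); s=ctrl.camera("scene")
q=np.array([(145,103),(457,125),(420,447),(105,425)])/8+[190,210]
P=ray(t,q,.012); print("stand",P.mean(0),[np.linalg.norm(P[i]-P[i-1]).round(4) for i in range(4)])
q=np.array([(62,408),(262,545),(462,375)])/7+[175,140]
P=ray(s,q,.012); print("stand scene",(P[0]+P[2])/2,P)
print("28 top scene",ray(s,np.array([190,107])/7+[175,140],.142))
print("28 top, topcam",ray(t,np.array([152,258])/8+[190,210],.142))
ctr=(P[0]+P[2])/2
for z in (.142,.114,.09,.064):
    print(z,"expected ctr crop px top",(proj(t,[.43,.275,z])-[190,210])*8, "scene",(proj(s,[.43,.275,z])-[175,140])*7)
```

```text
stand [0.4442437  0.27593925 0.012     ] [np.float64(0.0998), np.float64(0.0985), np.float64(0.0993), np.float64(0.098)]
stand scene [0.44484737 0.27419878 0.012     ] [[0.40141144 0.32890895 0.012     ]
 [0.39250148 0.22760708 0.012     ]
 [0.48828329 0.21948862 0.012     ]]
28 top scene [[0.44800427 0.27695898 0.142     ]]
28 top, topcam [[0.44253677 0.27622174 0.142     ]]
0.142 expected ctr crop px top [[154.81969911 305.02041769]] scene [[156.16326031 142.18502269]]
0.114 expected ctr crop px top [[185.66070896 308.67441568]] scene [[173.29936893 205.56195055]]
0.09 expected ctr crop px top [[210.5642988  311.62314969]] scene [[187.55520141 258.03359213]]
0.064 expected ctr crop px top [[236.08225251 314.64295569]] scene [[202.56351212 313.03159128]]
```

Request:
{"op": "drive_tool", "data": {"deltas": [{"slide": [0, 0, 0], "delta_rot": [0, 0, -0.05], "hand": 0.65}, {"slide": [0, 0, 0], "delta_rot": [0, 0, -0.05], "hand": 0.65}, {"slide": [0, 0, 0], "delta_rot": [0, 0, -0.049], "hand": 0.65}, {"slide": [-0.5, -0.6, 0], "delta_rot": [0, 0, 0], "hand": 0.65}, {"slide": [-0.5, -0.6, 0], "delta_rot": [0, 0, 0], "hand": 0.65}]}}

```text
time_s: 1.08
eef_pos: [0.3095, 0.4528, 0.2313]
eef_rot: [0.0, -0.001, 1.0, 0.0]
wrist_force: [0.4, 0.3, 0.4]
opening: 0.65
```

Request:
{"op": "drive_tool", "data": {"deltas": [{"slide": [-0.5, -0.6, 0], "delta_rot": [0, 0, 0], "hand": 0.65}, {"slide": [-0.5, -0.6, 0], "delta_rot": [0, 0, 0], "hand": 0.65}, {"slide": [-0.5, -0.6, 0], "delta_rot": [0, 0, 0], "hand": 0.65}, {"slide": [-0.5, -0.6, 0], "delta_rot": [0, 0, 0], "hand": 0.65}, {"slide": [0, 0, 0], "delta_rot": [0, 0, 0], "hand": 0.65}]}}

```text
time_s: 1.7
eef_pos: [0.4109, 0.3316, 0.2314]
eef_rot: [0.0, 0.002, 1.0, -0.0]
wrist_force: [-0.5, 0.7, 0.6]
opening: 0.651
```

Run:
```python
from h import *
o=ctrl.get_obs(); print(o['eef_pos'],o['eef_rot'],o['opening'],o['q'])
c=ctrl.camera("wrist"); crop(c,0,0,640,400,1.25,"w1.png"); print(c["R"],c["t"])
c=ctrl.camera("scene"); crop(c,140,40,160,160,3.7,"s1.png")
```

```text
[0.41087395 0.33157791 0.23138779] [ 2.40468537e-04  1.71403242e-03  9.99998496e-01 -1.12036242e-04] 0.6511157648179602 [ 4.54245437e-01  7.52381098e-02  1.72458149e+00 -4.24053857e-04
  1.34143993e+00 -1.11302648e+00]
[[ 2.19337901e-03  9.99997425e-01  5.81873975e-04]
 [ 9.61314686e-01 -2.26880649e-03  2.75443148e-01]
 [ 2.75443759e-01 -4.47872216e-05 -9.61317187e-01]] [-0.33187548 -0.43008796  0.26477436]
```

View pics/w1.png

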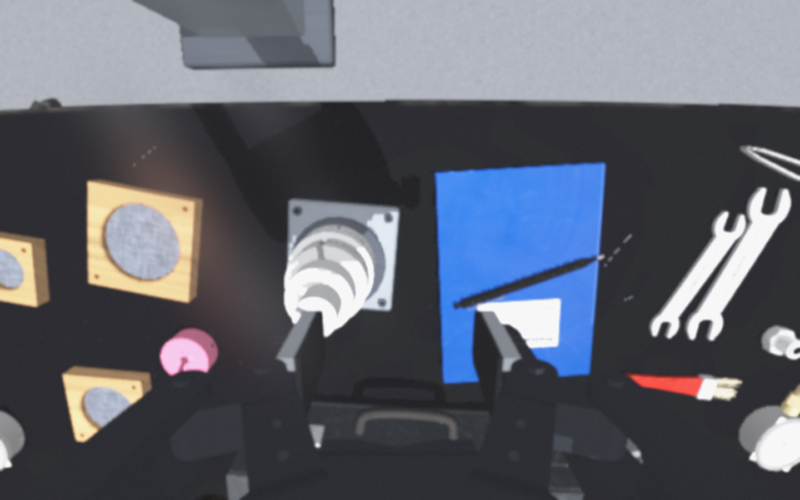

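View pics/s1.png

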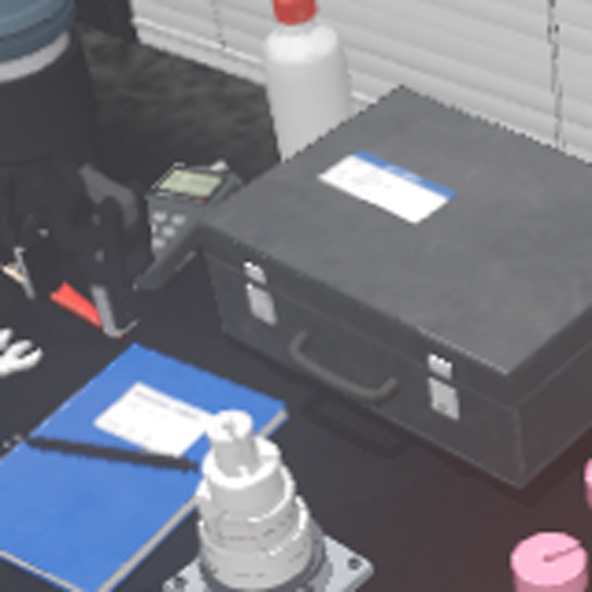

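Request:
{"op": "drive_tool", "data": {"deltas": [{"slide": [-0.3, -0.5, 0], "delta_rot": [0, 0, 0.0005], "hand": 0.65}, {"slide": [-0.38, -0.6, 0], "delta_rot": [0, 0, 0], "hand": 0.65}, {"slide": [0, 0, 0.4], "delta_rot": [0, 0, 0], "hand": 0.65}, {"slide": [0, 0, 0], "delta_rot": [0, 0, 0], "hand": 0.65}, {"slide": [0, 0, 0], "delta_rot": [0, 0, 0], "hand": 0.65}]}}

```text
time_s: 2.42
eef_pos: [0.4429, 0.2792, 0.2117]
eef_rot: [0.0, -0.0, 1.0, 0.0]
wrist_force: [-0.9, -0.2, 0.6]
opening: 0.653
```

Run:
```python
from h import *
o=ctrl.get_obs(); print(o['eef_pos'],o['eef_rot'])
c=ctrl.camera("wrist"); crop(c,200,150,250,200,3,"w2.png")
print((proj(c,[.445,.276,.142])-[200,150])*3)
```

```text
[0.44285288 0.27923418 0.21174201] [ 4.41850272e-05 -1.34210289e-04  9.99999982e-01  1.29001615e-04]
[[344.39445078 209.56367576]]
```

View pics/w2.png

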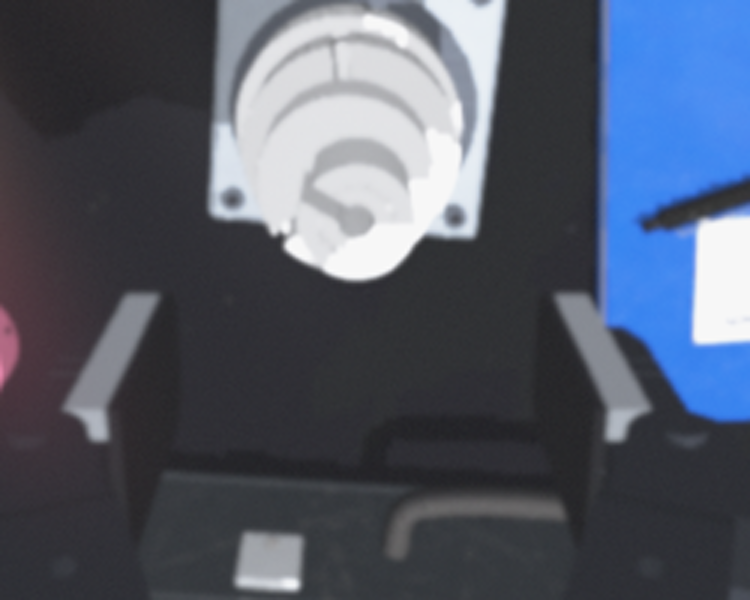

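Run:
```python
from h import *
c=ctrl.camera("wrist")
f=lambda u,v,z: ray(c,[[200+u/3,150+v/3]],z)[0][:2]*1000
print("28 hole",f(358,220,.142))
for d,z,v,l,r,n in [(28,.142,163,298,412,220),(47,.114,93,258,442,190),(61,.09,42,243,460,150),(69,.064,7,237,462,120)]:
    e=f(355,v,z); L=f(l,n,z);R=f(r,n,z); print(d,"x",e[0]+d/2,"y",(L[1]+R[1])/2,"w",R[1]-L[1])
```

```text
28 hole [447.91408369 279.11508289]
28 x 448.32845376164045 y 278.4287620134137 w 26.11983387941615
47 x 447.67225445640906 y 277.16563103577397 w 47.31474344436924
61 x 445.6419922487005 y 277.4859781900981 w 60.67645660309822
69 x 443.35686402384806 y 276.804858554646 w 68.52224310503311
```

Request:
{"op": "drive_tool", "data": {"deltas": [{"slide": [-0.08, -0.02, 0.5], "delta_rot": [0, 0, 0], "hand": 0.65}, {"slide": [0, 0, 0.5], "delta_rot": [0, 0, 0], "hand": 0.65}, {"slide": [0, 0, 0.5], "delta_rot": [0, 0, 0], "hand": 0.65}, {"slide": [0, 0, 0.25], "delta_rot": [0, 0, 0], "hand": 0.65}, {"slide": [0, 0, 0], "delta_rot": [0, 0, 0], "hand": 0.65}]}}

```text
time_s: 3.15
eef_pos: [0.4469, 0.2774, 0.1235]
eef_rot: [-0.001, 0.0, 1.0, -0.0]
wrist_force: [-0.2, -0.1, 1.0]
opening: 0.649
```

Run:
```python
from h import *
o=ctrl.get_obs(); print(o['eef_pos'],o['eef_rot'],o['wrist_force'])
c=ctrl.camera("wrist"); crop(c,200,100,250,200,3,"w3.png")
c=ctrl.camera("scene"); crop(c,160,90,100,130,4.5,"s3.png")
```

```text
[0.44687863 0.2773695  0.1234673 ] [-5.74643461e-04  4.50702646e-04  9.99999716e-01 -1.83758575e-04] [-0.19777818 -0.12217902  1.00540121]
```

View pics/w3.png

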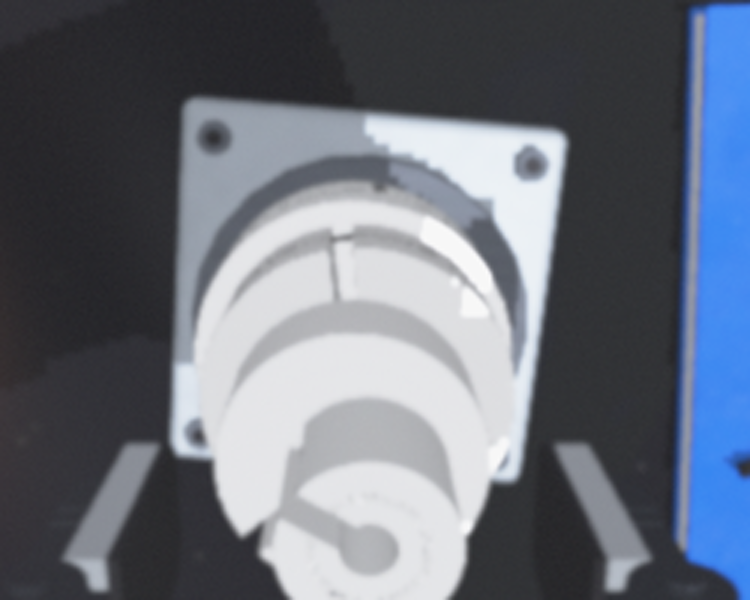

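View pics/s3.png

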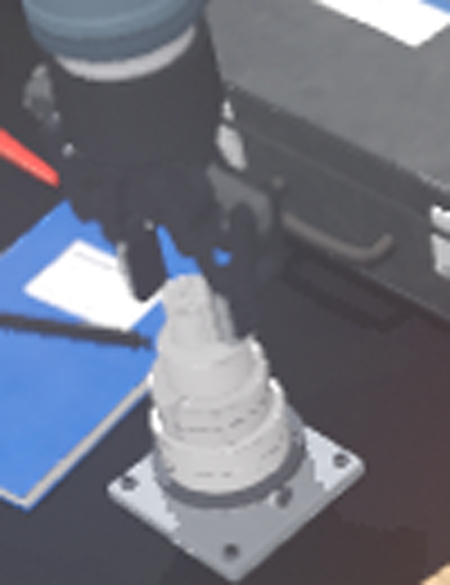

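Request:
{"op": "drive_tool", "data": {"deltas": [{"slide": [0, 0.02, 0], "delta_rot": [0, 0, 0], "hand": 0.65}, {"slide": [0, 0, 0], "delta_rot": [0, 0, 0], "hand": 0.1}, {"slide": [0, 0, 0], "delta_rot": [0, 0, 0], "hand": 0.1}, {"slide": [0, 0, 0], "delta_rot": [0, 0, 0], "hand": 0.1}, {"slide": [0, 0, 0], "delta_rot": [0, 0, 0], "hand": 0.1}]}}

```text
time_s: 3.88
eef_pos: [0.4479, 0.2786, 0.1246]
eef_rot: [0.001, 0.001, 1.0, 0.0]
wrist_force: [-1.5, 0.7, 5.2]
opening: 0.294
```

Request:
{"op": "drive_tool", "data": {"deltas": [{"slide": [0, 0, 0], "delta_rot": [0, 0, 0], "hand": 0.1}, {"slide": [0, 0, -0.1], "delta_rot": [0, 0, 0], "hand": 0.1}, {"slide": [0, 0, -0.4], "delta_rot": [0, 0, 0], "hand": 0.1}, {"slide": [0, 0, -0.4], "delta_rot": [0, 0, 0], "hand": 0.1}, {"slide": [0, 0, 0], "delta_rot": [0, 0, 0], "hand": 0.1}]}}

```text
time_s: 4.5
eef_pos: [0.4482, 0.2785, 0.17]
eef_rot: [0.001, 0.001, 1.0, 0.0]
wrist_force: [-0.2, 0.7, -1.1]
opening: 0.295
```

Run:
```python
from h import *
o=ctrl.get_obs(); print(o['eef_pos'],o['eef_rot'],o['wrist_force'])
c=ctrl.camera("wrist"); crop(c,200,100,250,200,3,"w4.png")
c=ctrl.camera("scene"); crop(c,160,60,120,150,4,"s4.png")
```

```text
[0.44816092 0.2785164  0.16999953] [1.27836391e-03 6.34580848e-04 9.99998906e-01 3.89781855e-04] [-0.17394374  0.66048665 -1.09815051]
```

View pics/w4.png

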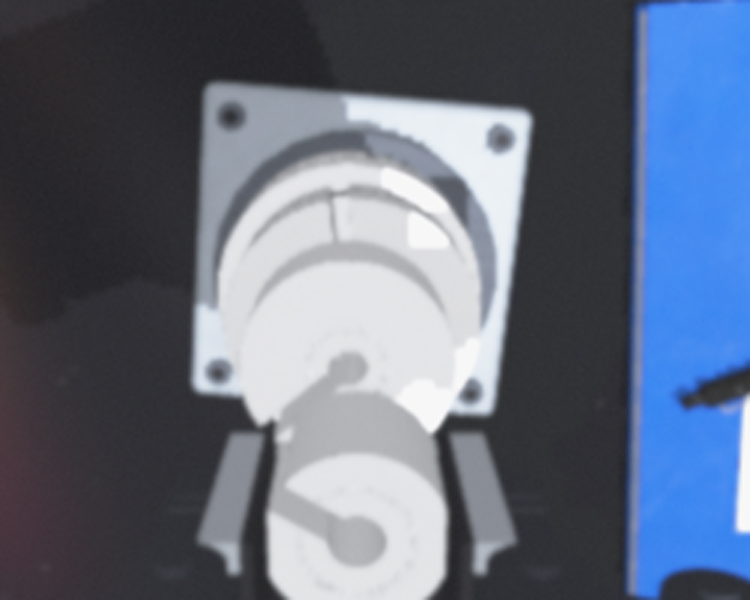

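View pics/s4.png

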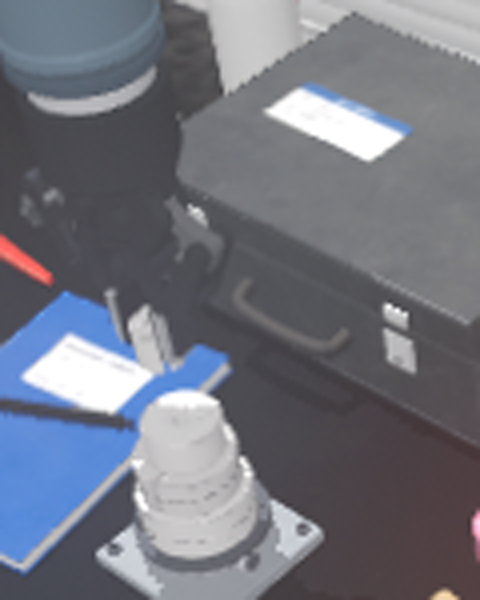

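Request:
{"op": "drive_tool", "data": {"deltas": [{"slide": [0, -0.4, -0.1], "delta_rot": [0, 0, 0], "hand": 0.1}, {"slide": [0, -0.7, 0], "delta_rot": [0, 0, 0], "hand": 0.1}, {"slide": [0, -0.8, 0], "delta_rot": [0, 0, 0], "hand": 0.1}, {"slide": [0, -0.8, 0], "delta_rot": [0, 0, 0], "hand": 0.1}, {"slide": [-0.07, -0.8, 0], "delta_rot": [0, 0, 0], "hand": 0.1}]}}

```text
time_s: 5.22
eef_pos: [0.4496, 0.1012, 0.1731]
eef_rot: [-0.001, 0.001, 1.0, -0.0]
wrist_force: [0.9, -0.7, -1.5]
opening: 0.295
```

Request:
{"op": "drive_tool", "data": {"deltas": [{"slide": [-0.07, -0.8, 0], "delta_rot": [0, 0, 0], "hand": 0.1}, {"slide": [0, -0.8, 0], "delta_rot": [0, 0, 0], "hand": 0.1}, {"slide": [0, -0.8, 0.4], "delta_rot": [0, 0, 0], "hand": 0.1}, {"slide": [0, -0.55, 0.6], "delta_rot": [0, 0, 0], "hand": 0.1}, {"slide": [0, -0.2, 0.6], "delta_rot": [0, 0, 0], "hand": 0.1}]}}

```text
time_s: 5.85
eef_pos: [0.4531, -0.0566, 0.0928]
eef_rot: [-0.0, 0.002, 1.0, -0.0]
wrist_force: [0.3, 0.9, -1.6]
opening: 0.297
```

Request:
{"op": "drive_tool", "data": {"deltas": [{"slide": [0, 0, 0.4], "delta_rot": [0, 0, 0], "hand": 0.1}, {"slide": [0, 0, 0.2], "delta_rot": [0, 0, 0], "hand": 0.1}, {"slide": [0, 0, 0], "delta_rot": [0, 0, 0], "hand": 0.1}, {"slide": [0, 0, 0], "delta_rot": [0, 0, 0], "hand": 0.1}, {"slide": [0, 0, 0], "delta_rot": [0, 0, 0], "hand": 0.1}]}}

```text
time_s: 6.48
eef_pos: [0.4546, -0.0544, 0.0647]
eef_rot: [0.001, 0.0, 1.0, -0.0]
wrist_force: [-0.2, -0.3, -1.6]
opening: 0.296
```

```bash
cat > look.py <<'E'
from h import *
import sys
def go(tag,bz,d,h,nest):
    o=ctrl.get_obs(); p=o['eef_pos']; print(p.round(4),o['eef_rot'].round(4),o['wrist_force'].round(1),o['opening'])
    c=ctrl.camera("wrist"); f=c["frame"].copy()
    # draw expected nest rim, and weight top centre if centred at TCP
    a=np.linspace(0,2*np.pi,60)
    for R,z,ct,col in [(d/2+7,16,nest,(255,0,0)),(d/2,(p[2]*1000-bz+h),p[:2]*1000,(0,255,0))]:
        P=np.c_[ct[0]+R*np.cos(a),ct[1]+R*np.sin(a),np.full(60,z)]/1000
        cv2.polylines(f,[np.round(proj(c,P)).astype(int).reshape(-1,1,2)],True,col,1)
    cv2.imwrite(f"pics/w{tag}.png",cv2.resize(f[100:400,120:520,::-1],None,fx=2,fy=2,interpolation=cv2.INTER_CUBIC))
    c=ctrl.camera("scene"); u=proj(c,p)[0].astype(int); x,y=max(u[0]-50,0),max(u[1]-50,0); crop(c,x,y,100,100,5,f"s{tag}.png")
E
python3 -c "
from look import *
go('5',10.6,28,28,(455.5,-54))"
```

```text
[ 0.4546 -0.0544  0.0647] [ 8.e-04  4.e-04  1.e+00 -3.e-04] [-0.2 -0.3 -1.6] 0.29633262769490804
```

View pics/w5.png

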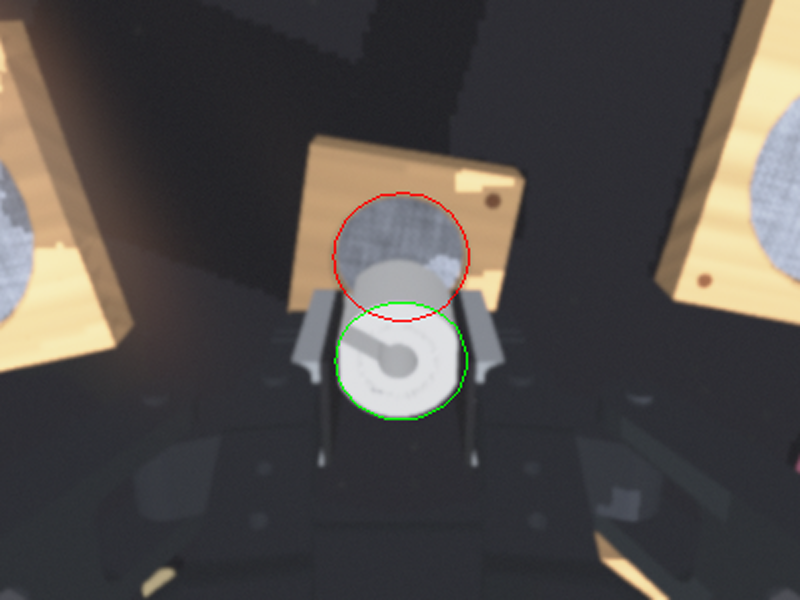

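View pics/s5.png

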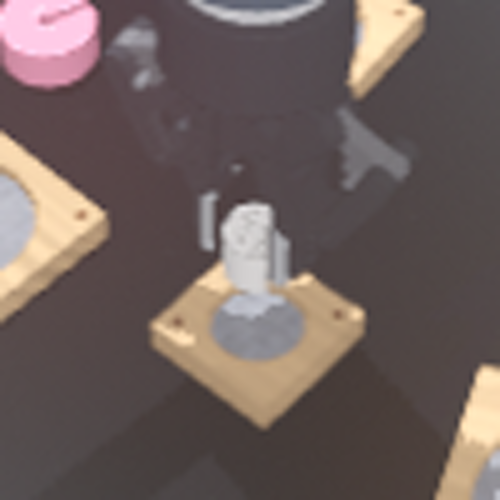

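Request:
{"op": "drive_tool", "data": {"deltas": [{"slide": [-0.01, 0, 0.3], "delta_rot": [0, 0, 0], "hand": 0.1}, {"slide": [0, 0, 0.3], "delta_rot": [0, 0, 0], "hand": 0.1}, {"slide": [0, 0, 0.2], "delta_rot": [0, 0, 0], "hand": 0.1}, {"slide": [0, 0, 0.06], "delta_rot": [0, 0, 0], "hand": 0.1}, {"slide": [0, 0, 0], "delta_rot": [0, 0, 0], "hand": 0.1}]}}

```text
time_s: 7.2
eef_pos: [0.4542, -0.0542, 0.0205]
eef_rot: [-0.0, 0.001, 1.0, 0.0]
wrist_force: [0.2, 0.6, -1.3]
opening: 0.294
```

Request:
{"op": "drive_tool", "data": {"deltas": [{"slide": [0, 0, 0.02], "delta_rot": [0, 0, 0], "hand": 0.1}, {"slide": [0, 0, 0.02], "delta_rot": [0, 0, 0], "hand": 0.1}, {"slide": [0, 0, 0], "delta_rot": [0, 0, 0], "hand": 0.1}, {"slide": [0, 0, 0], "delta_rot": [0, 0, 0], "hand": 0.1}, {"slide": [0, 0, 0], "delta_rot": [0, 0, 0], "hand": 0.1}]}}

```text
time_s: 7.82
eef_pos: [0.4544, -0.0543, 0.0189]
eef_rot: [0.0, 0.001, 1.0, -0.0]
wrist_force: [0.0, -0.6, -1.7]
opening: 0.297
```

Request:
{"op": "drive_tool", "data": {"deltas": [{"slide": [0, 0, 0.02], "delta_rot": [0, 0, 0], "hand": 0.1}, {"slide": [0, 0, 0], "delta_rot": [0, 0, 0], "hand": 0.1}, {"slide": [0, 0, 0], "delta_rot": [0, 0, 0], "hand": 0.1}, {"slide": [0, 0, 0], "delta_rot": [0, 0, 0], "hand": 0.1}, {"slide": [0, 0, 0], "delta_rot": [0, 0, 0], "hand": 0.1}]}}

```text
time_s: 8.45
eef_pos: [0.4545, -0.0543, 0.0186]
eef_rot: [-0.0, 0.001, 1.0, -0.0]
wrist_force: [-3.1, 1.5, 9.8]
opening: 0.3
```

```bash
python3 -c "
from look import *
go('6',10.6,28,28,(455.5,-54))"
```

```text
[ 0.4545 -0.0543  0.0186] [-0.e+00  5.e-04  1.e+00 -1.e-04] [-3.1  1.5  9.8] 0.2996897559774172
```

View pics/s6.png

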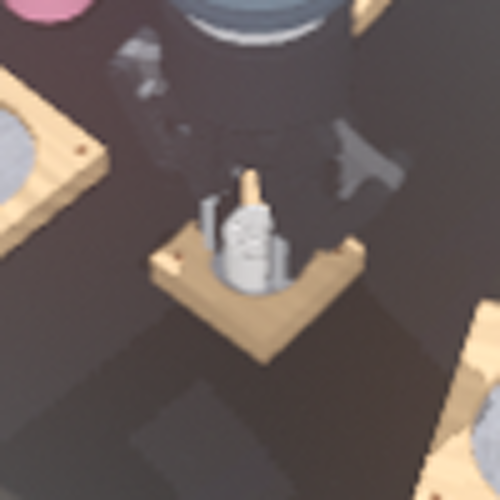

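View pics/w6.png

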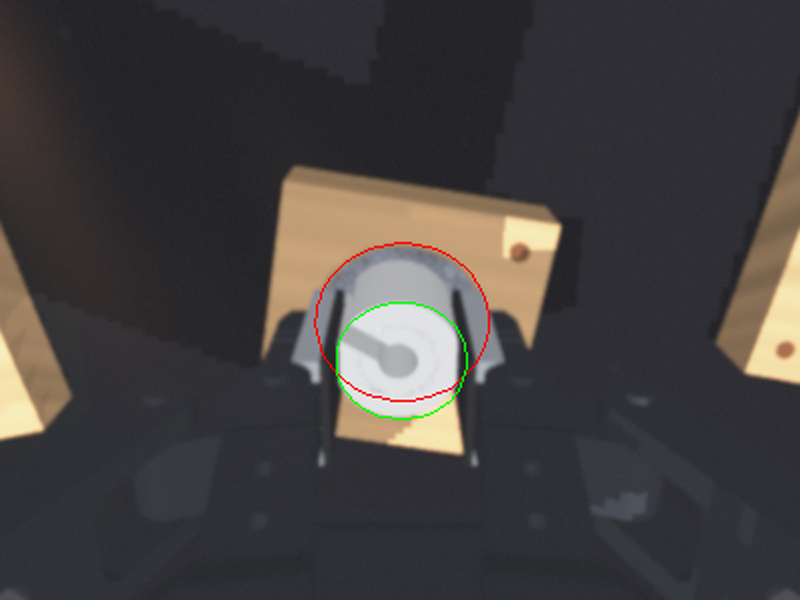

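Request:
{"op": "drive_tool", "data": {"deltas": [{"slide": [0, 0, -0.01], "delta_rot": [0, 0, 0], "hand": 0.36}, {"slide": [0, 0, 0], "delta_rot": [0, 0, 0], "hand": 0.45}, {"slide": [0, 0, 0], "delta_rot": [0, 0, 0], "hand": 0.5}, {"slide": [0, 0, -0.2], "delta_rot": [0, 0, 0], "hand": 0.5}, {"slide": [0, 0, -0.8], "delta_rot": [0, 0, 0], "hand": 0.5}]}}

```text
time_s: 9.18
eef_pos: [0.4524, -0.0535, 0.0674]
eef_rot: [-0.002, 0.001, 1.0, 0.001]
wrist_force: [1.0, -0.2, 0.1]
opening: 0.502
```

Request:
{"op": "drive_tool", "data": {"deltas": [{"slide": [0, 0, -0.9], "delta_rot": [0, 0, 0], "hand": 0.7}, {"slide": [0, 0, -0.7], "delta_rot": [0, 0, 0], "hand": 0.7}, {"slide": [0, 0.6, -0.5], "delta_rot": [0, 0, 0], "hand": 0.8}, {"slide": [0, 0.9, 0], "delta_rot": [0, 0, 0], "hand": 0.8}, {"slide": [0, 0.9, 0], "delta_rot": [0, 0, 0], "hand": 0.8}]}}

```text
time_s: 9.8
eef_pos: [0.4549, 0.0668, 0.1746]
eef_rot: [0.001, 0.001, 1.0, -0.0]
wrist_force: [0.5, 0.1, 0.4]
opening: 0.797
```

Run:
```python
from h import *
o=ctrl.get_obs(); print(o['eef_pos'])
c=ctrl.camera("scene"); crop(c,290,210,90,80,6,"n28.png")
u=np.array([0,0])
```

```text
[0.45486493 0.06675097 0.17463138]
```

View pics/n28.png

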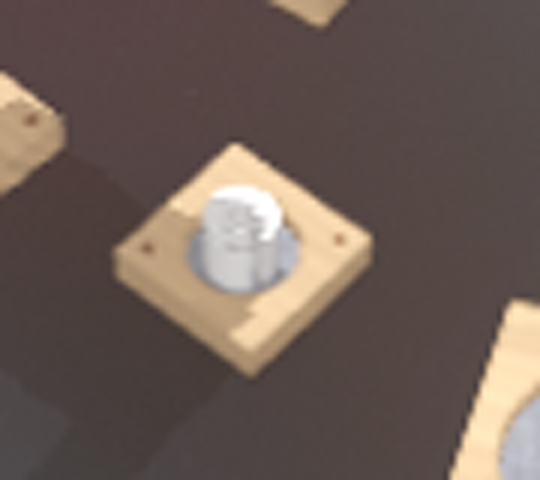

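Request:
{"op": "drive_tool", "data": {"deltas": [{"slide": [0.07, 0.9, 0], "delta_rot": [0, 0, 0], "hand": 0.8}, {"slide": [0.07, 0.9, 0], "delta_rot": [0, 0, 0], "hand": 0.8}, {"slide": [0, 0.9, 0], "delta_rot": [0, 0, 0], "hand": 0.8}, {"slide": [0, 0.9, 0], "delta_rot": [0, 0, 0], "hand": 0.8}, {"slide": [0, 0.52, 0], "delta_rot": [0, 0, 0], "hand": 0.8}]}}

```text
time_s: 10.48
eef_pos: [0.4475, 0.2737, 0.1739]
eef_rot: [0.0, -0.0, 1.0, 0.0]
wrist_force: [0.2, -0.6, 0.4]
opening: 0.801
```

Request:
{"op": "drive_tool", "data": {"deltas": [{"slide": [0, 0, 0.2], "delta_rot": [0, 0, 0], "hand": 0.8}, {"slide": [0, 0, 0], "delta_rot": [0, 0, 0], "hand": 0.8}, {"slide": [0, 0, 0], "delta_rot": [0, 0, 0], "hand": 0.8}, {"slide": [0, 0, 0], "delta_rot": [0, 0, 0], "hand": 0.8}, {"slide": [0, 0, 0], "delta_rot": [0, 0, 0], "hand": 0.8}]}}

```text
time_s: 11.1
eef_pos: [0.4481, 0.2713, 0.1636]
eef_rot: [0.0, 0.001, 1.0, 0.0]
wrist_force: [0.2, 0.6, -0.5]
opening: 0.803
```

```bash
cat > look2.py <<'E'
from h import *
def go(tag,ct,d,z):
    o=ctrl.get_obs(); p=o['eef_pos']; print(p.round(4),o['eef_rot'].round(4),o['wrist_force'].round(1),o['opening'])
    c=ctrl.camera("wrist"); f=c["frame"].copy(); a=np.linspace(0,2*np.pi,60)
    P=np.c_[ct[0]+d/2*np.cos(a),ct[1]+d/2*np.sin(a),np.full(60,z)]/1000
    k=3; g=cv2.resize(f[100:300,190:450],None,fx=k,fy=k,interpolation=cv2.INTER_CUBIC)
    cv2.polylines(g,[np.round((proj(c,P)-[190,100])*k).astype(int).reshape(-1,1,2)],True,(0,200,0),1)
    cv2.imwrite(f"pics/w{tag}.png",g[:,:,::-1])
E
python3 -c "
from look2 import *
go('7',(447.5,277.5),47,114)"
```

```text
[0.4481 0.2713 0.1636] [2.e-04 1.e-03 1.e+00 0.e+00] [ 0.2  0.6 -0.5] 0.8033169079057217
```

View pics/w7.png

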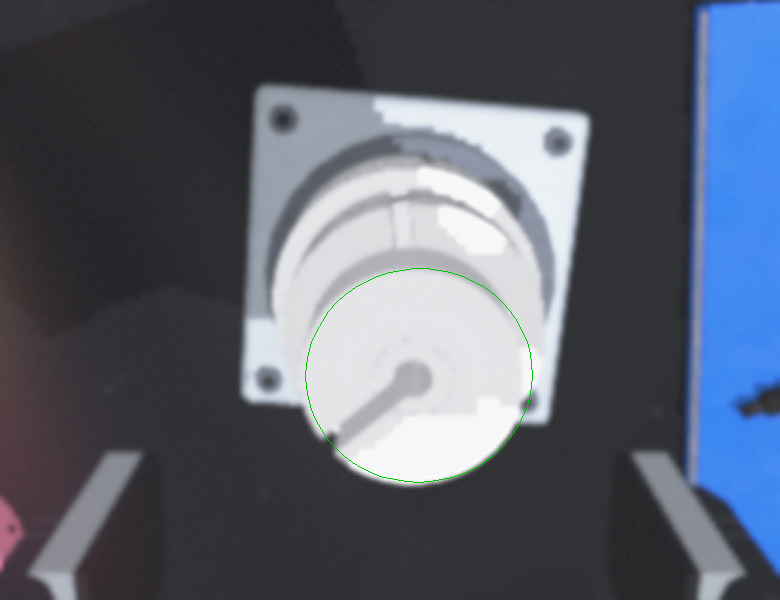

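Request:
{"op": "drive_tool", "data": {"deltas": [{"slide": [0, 0.09, 0.3], "delta_rot": [0, 0, 0], "hand": 0.8}, {"slide": [0, 0, 0.4], "delta_rot": [0, 0, 0], "hand": 0.8}, {"slide": [0, 0, 0.4], "delta_rot": [0, 0, 0], "hand": 0.8}, {"slide": [0, 0, 0.18], "delta_rot": [0, 0, 0], "hand": 0.8}, {"slide": [0, 0, 0], "delta_rot": [0, 0, 0], "hand": 0.8}]}}

```text
time_s: 11.78
eef_pos: [0.4471, 0.2762, 0.0983]
eef_rot: [-0.001, 0.001, 1.0, -0.0]
wrist_force: [-0.5, 0.6, 0.1]
opening: 0.806
```

```bash
python3 -c "
from look2 import *
go('8',(447.8,276),47,114)
c=ctrl.camera('scene'); crop(c,160,90,100,130,4.5,'s8.png')"
```

```text
[0.4471 0.2762 0.0983] [-1.e-03  6.e-04  1.e+00 -3.e-04] [-0.5  0.6  0.1] 0.8057186376552622
```

View pics/w8.png

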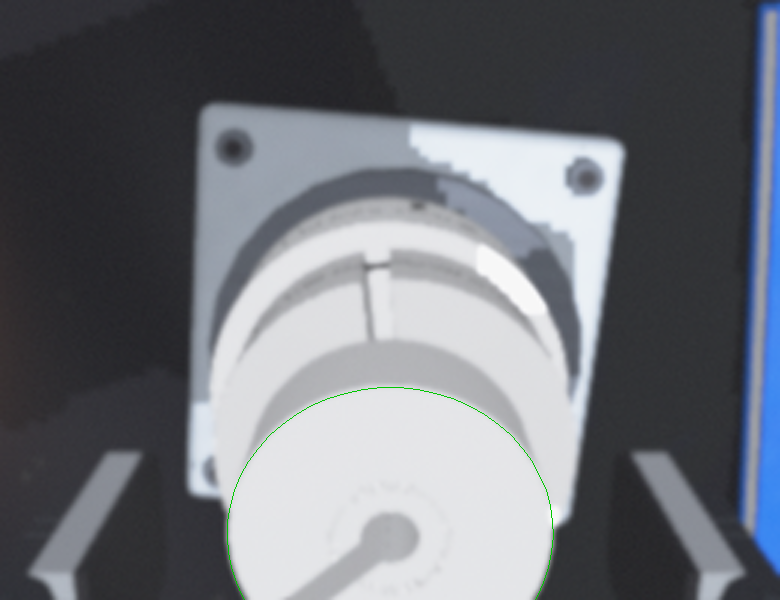

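View pics/s8.png

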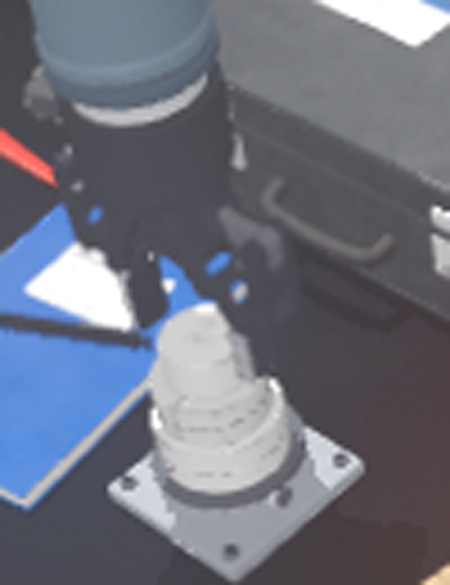

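Request:
{"op": "drive_tool", "data": {"deltas": [{"slide": [0, 0, -0.01], "delta_rot": [0, 0, 0], "hand": 0.65}, {"slide": [0, 0, 0], "delta_rot": [0, 0, 0], "hand": 0.3}, {"slide": [0, 0, 0], "delta_rot": [0, 0, 0], "hand": 0.3}, {"slide": [0, 0, 0], "delta_rot": [0, 0, 0], "hand": 0.3}, {"slide": [0, 0, 0], "delta_rot": [0, 0, 0], "hand": 0.3}]}}

```text
time_s: 12.5
eef_pos: [0.4486, 0.2767, 0.1012]
eef_rot: [0.001, 0.001, 1.0, 0.0]
wrist_force: [0.0, -0.6, 5.8]
opening: 0.519
```

Request:
{"op": "drive_tool", "data": {"deltas": [{"slide": [0, 0, -0.03], "delta_rot": [0, 0, 0], "hand": 0.3}, {"slide": [0, 0, -0.1], "delta_rot": [0, 0, 0], "hand": 0.3}, {"slide": [0, 0, -0.4], "delta_rot": [0, 0, 0], "hand": 0.3}, {"slide": [0, 0, -0.5], "delta_rot": [0, 0, 0], "hand": 0.3}, {"slide": [0, 0, 0], "delta_rot": [0, 0, 0], "hand": 0.3}]}}

```text
time_s: 13.12
eef_pos: [0.4492, 0.2767, 0.1531]
eef_rot: [0.002, 0.001, 1.0, 0.001]
wrist_force: [0.6, 0.2, -2.2]
opening: 0.524
```

```bash
python3 -c "
from look2 import *
go('9',(447.8,276),47,114)
c=ctrl.camera('scene'); crop(c,150,60,120,150,4,'s9.png')"
```

```text
[0.4492 0.2767 0.1531] [2.e-03 6.e-04 1.e+00 7.e-04] [ 0.6  0.2 -2.2] 0.5241107819769328
```

View pics/w9.png

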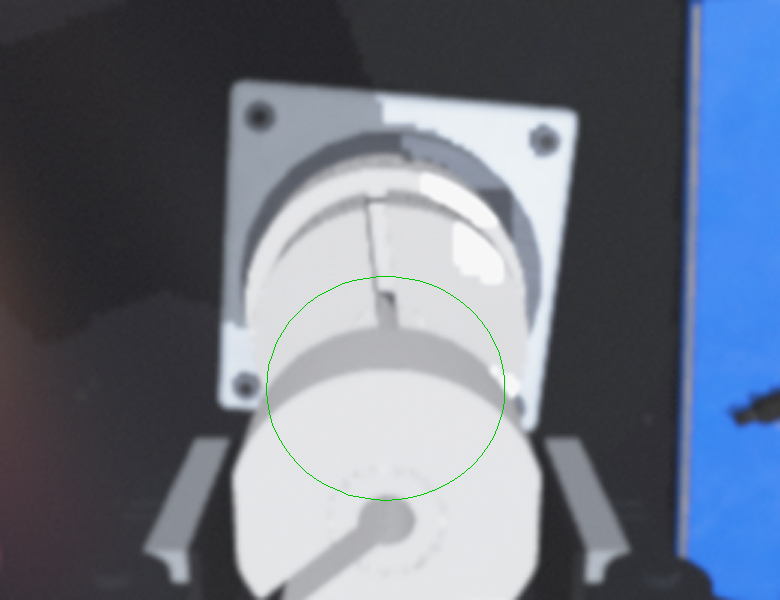

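View pics/s9.png

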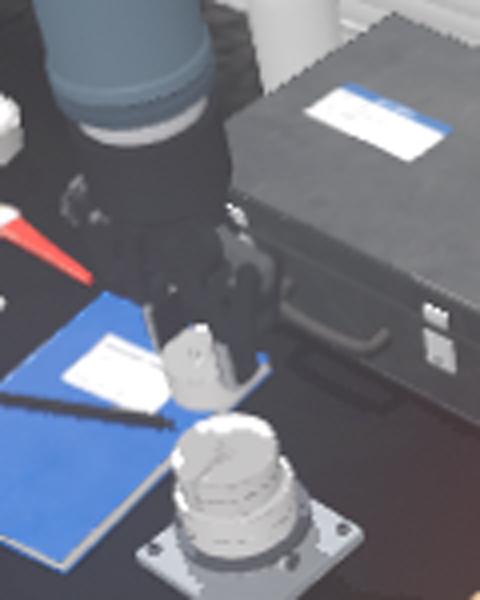

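Request:
{"op": "drive_tool", "data": {"deltas": [{"slide": [-0.2, -0.3, 0], "delta_rot": [0, 0, 0], "hand": 0.3}, {"slide": [-0.4, -0.64, 0], "delta_rot": [0, 0, 0], "hand": 0.3}, {"slide": [-0.45, -0.7, 0], "delta_rot": [0, 0, 0], "hand": 0.3}, {"slide": [-0.45, -0.7, 0], "delta_rot": [0, 0, 0], "hand": 0.3}, {"slide": [-0.45, -0.7, 0], "delta_rot": [0, 0, 0], "hand": 0.3}]}}

```text
time_s: 13.85
eef_pos: [0.5453, 0.1219, 0.15]
eef_rot: [-0.001, 0.001, 1.0, -0.0]
wrist_force: [-0.1, -0.6, -2.5]
opening: 0.521
```

Request:
{"op": "drive_tool", "data": {"deltas": [{"slide": [-0.45, -0.7, 0], "delta_rot": [0, 0, 0], "hand": 0.3}, {"slide": [-0.45, -0.7, 0], "delta_rot": [0, 0, 0], "hand": 0.3}, {"slide": [-0.3, -0.5, 0.3], "delta_rot": [0, 0, 0], "hand": 0.3}, {"slide": [-0.12, -0.2, 0.6], "delta_rot": [0, 0, 0], "hand": 0.3}, {"slide": [0, 0, 0.5], "delta_rot": [0, 0, 0], "hand": 0.3}]}}

```text
time_s: 14.48
eef_pos: [0.6105, 0.0167, 0.0788]
eef_rot: [-0.001, 0.002, 1.0, -0.0]
wrist_force: [0.1, -0.3, -2.8]
opening: 0.519
```

Request:
{"op": "drive_tool", "data": {"deltas": [{"slide": [0, 0, 0.3], "delta_rot": [0, 0, 0], "hand": 0.3}, {"slide": [0, 0, 0.1], "delta_rot": [0, 0, 0], "hand": 0.3}, {"slide": [0, 0, 0], "delta_rot": [0, 0, 0], "hand": 0.3}, {"slide": [0, 0, 0], "delta_rot": [0, 0, 0], "hand": 0.3}, {"slide": [0, 0, 0], "delta_rot": [0, 0, 0], "hand": 0.3}]}}

```text
time_s: 15.1
eef_pos: [0.6116, 0.0191, 0.0623]
eef_rot: [0.001, 0.0, 1.0, -0.0]
wrist_force: [1.7, -0.2, -2.7]
opening: 0.518
```

```bash
python3 -c "
from look import *
go('10',11.2,47,24,(613.5,19.5))"
```

```text
[0.6116 0.0191 0.0623] [ 9.e-04  4.e-04  1.e+00 -1.e-04] [ 1.7 -0.2 -2.7] 0.517515882683959
```

View pics/w10.png

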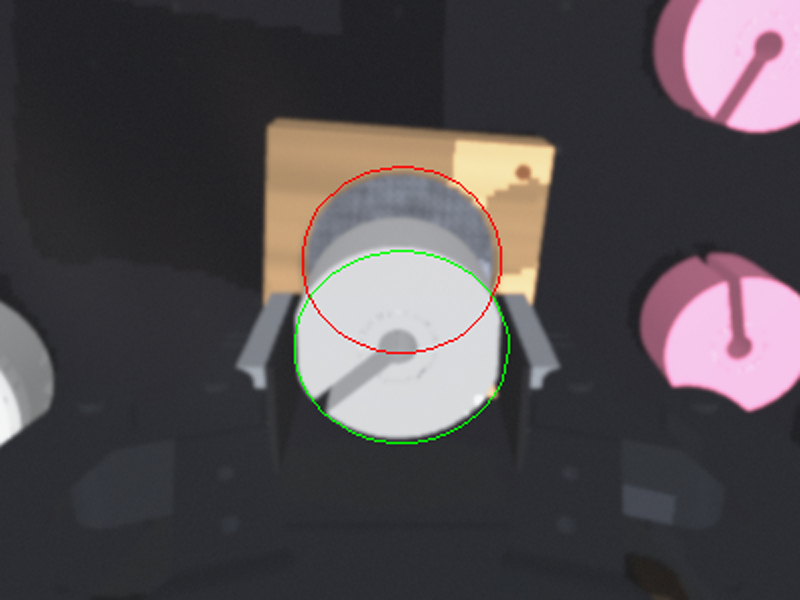

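View pics/s10.png

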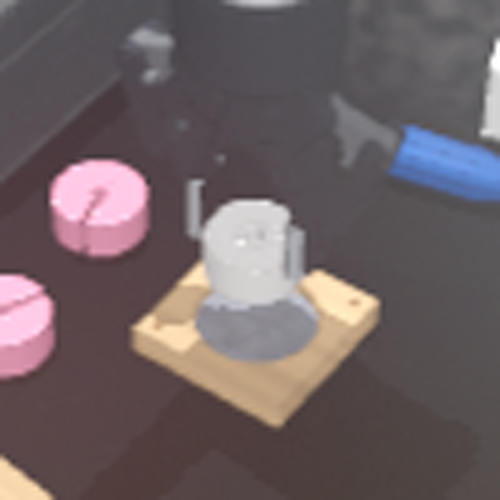

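Request:
{"op": "drive_tool", "data": {"deltas": [{"slide": [-0.03, 0.01, 0.3], "delta_rot": [0, 0, 0], "hand": 0.3}, {"slide": [0, 0, 0.3], "delta_rot": [0, 0, 0], "hand": 0.3}, {"slide": [0, 0, 0.15], "delta_rot": [0, 0, 0], "hand": 0.3}, {"slide": [0, 0, 0.05], "delta_rot": [0, 0, 0], "hand": 0.3}, {"slide": [0, 0, 0], "delta_rot": [0, 0, 0], "hand": 0.3}]}}

```text
time_s: 15.82
eef_pos: [0.6125, 0.0195, 0.0211]
eef_rot: [-0.0, 0.001, 1.0, 0.0]
wrist_force: [-0.1, -0.6, -2.6]
opening: 0.522
```

Request:
{"op": "drive_tool", "data": {"deltas": [{"slide": [0, 0, 0.02], "delta_rot": [0, 0, 0], "hand": 0.3}, {"slide": [0, 0, 0.02], "delta_rot": [0, 0, 0], "hand": 0.3}, {"slide": [0, 0, 0], "delta_rot": [0, 0, 0], "hand": 0.3}, {"slide": [0, 0, 0], "delta_rot": [0, 0, 0], "hand": 0.3}, {"slide": [0, 0, 0], "delta_rot": [0, 0, 0], "hand": 0.3}]}}

```text
time_s: 16.45
eef_pos: [0.6125, 0.0196, 0.0194]
eef_rot: [0.0, 0.001, 1.0, -0.0]
wrist_force: [-0.2, -0.0, -3.0]
opening: 0.52
```

Request:
{"op": "drive_tool", "data": {"deltas": [{"slide": [0, 0, 0.02], "delta_rot": [0, 0, 0], "hand": 0.3}, {"slide": [0, 0, 0.01], "delta_rot": [0, 0, 0], "hand": 0.3}, {"slide": [0, 0, 0], "delta_rot": [0, 0, 0], "hand": 0.3}, {"slide": [0, 0, 0], "delta_rot": [0, 0, 0], "hand": 0.3}, {"slide": [0, 0, 0], "delta_rot": [0, 0, 0], "hand": 0.3}]}}

```text
time_s: 17.08
eef_pos: [0.6126, 0.0195, 0.0192]
eef_rot: [-0.0, 0.001, 1.0, -0.0]
wrist_force: [-5.6, -0.1, 9.1]
opening: 0.521
```

```bash
python3 -c "
from look import *
go('11',11.2,47,24,(613.5,19.5))"
```

```text
[0.6126 0.0195 0.0192] [-0.e+00  6.e-04  1.e+00 -1.e-04] [-5.6 -0.1  9.1] 0.5205534153161783
```

View pics/s11.png

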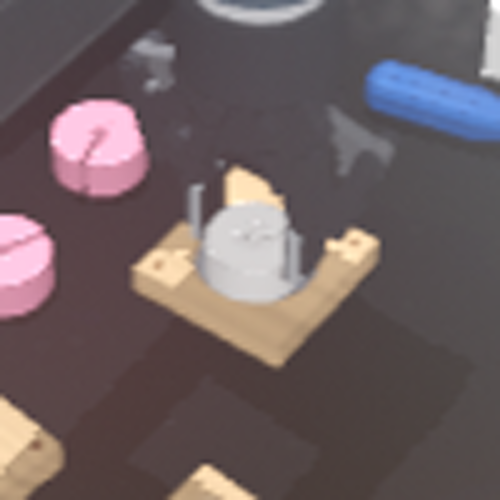

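Request:
{"op": "drive_tool", "data": {"deltas": [{"slide": [0, 0, -0.01], "delta_rot": [0, 0, 0], "hand": 0.58}, {"slide": [0, 0, 0], "delta_rot": [0, 0, 0], "hand": 0.66}, {"slide": [0, 0, 0], "delta_rot": [0, 0, 0], "hand": 0.68}, {"slide": [0, 0, -0.3], "delta_rot": [0, 0, 0], "hand": 0.68}, {"slide": [0, 0, -0.8], "delta_rot": [0, 0, 0], "hand": 0.68}]}}

```text
time_s: 17.8
eef_pos: [0.6107, 0.0198, 0.0724]
eef_rot: [-0.002, 0.001, 1.0, 0.0]
wrist_force: [0.1, -0.2, 0.4]
opening: 0.681
```

Request:
{"op": "drive_tool", "data": {"deltas": [{"slide": [0, 0, -0.9], "delta_rot": [0, 0, 0], "hand": 0.68}, {"slide": [0.3, 0.5, -0.6], "delta_rot": [0, 0, 0], "hand": 0.9}, {"slide": [0.45, 0.7, 0], "delta_rot": [0, 0, 0], "hand": 0.9}, {"slide": [0.45, 0.7, 0], "delta_rot": [0, 0, 0], "hand": 0.9}, {"slide": [0.45, 0.7, 0], "delta_rot": [0, 0, 0], "hand": 0.9}]}}

```text
time_s: 18.42
eef_pos: [0.5297, 0.1507, 0.1496]
eef_rot: [0.001, 0.001, 1.0, 0.0]
wrist_force: [0.8, 0.8, -0.0]
opening: 0.9
```

Request:
{"op": "drive_tool", "data": {"deltas": [{"slide": [0.45, 0.7, 0], "delta_rot": [0, 0, 0], "hand": 0.95}, {"slide": [0.45, 0.7, 0], "delta_rot": [0, 0, 0], "hand": 0.95}, {"slide": [0.45, 0.7, 0], "delta_rot": [0, 0, 0], "hand": 0.95}, {"slide": [0.32, 0.46, 0], "delta_rot": [0, 0, 0], "hand": 0.95}, {"slide": [0, 0, 0], "delta_rot": [0, 0, 0], "hand": 0.95}]}}

```text
time_s: 19.05
eef_pos: [0.4459, 0.2792, 0.1493]
eef_rot: [0.0, -0.001, 1.0, 0.0]
wrist_force: [0.6, -0.5, 0.5]
opening: 0.955
```

```bash
python3 -c "
from look2 import *
go('12',(445.6,277),61,90)
c=ctrl.camera('scene'); crop(c,270,150,140,140,4,'s12.png')"
```

```text
[0.4459 0.2792 0.1493] [ 5.e-04 -9.e-04  1.e+00  3.e-04] [ 0.6 -0.5  0.5] 0.9552655763771547
```

View pics/w12.png

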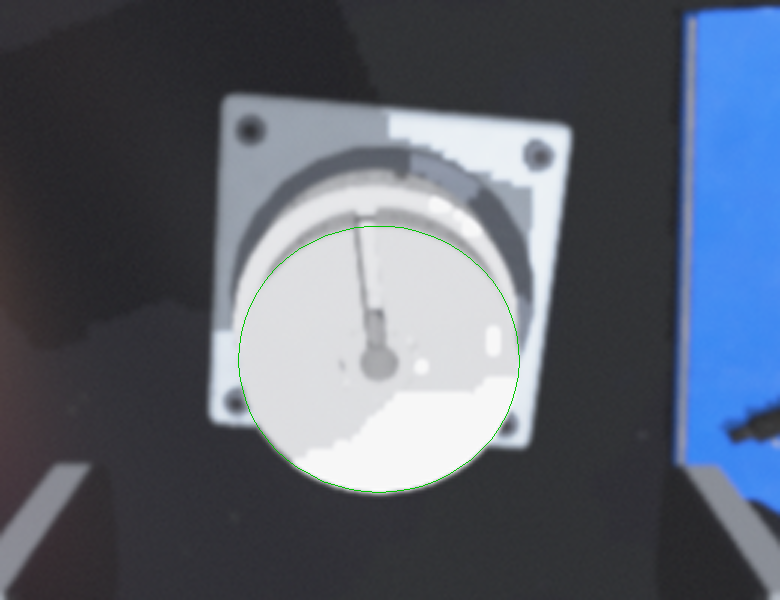

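View pics/s12.png

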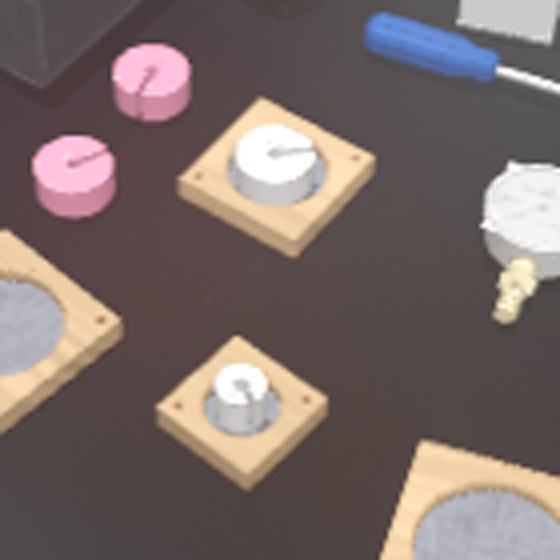

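Request:
{"op": "drive_tool", "data": {"deltas": [{"slide": [0, -0.045, 0.4], "delta_rot": [0, 0, 0], "hand": 0.95}, {"slide": [0, 0, 0.5], "delta_rot": [0, 0, 0], "hand": 0.95}, {"slide": [0, 0, 0.4], "delta_rot": [0, 0, 0], "hand": 0.95}, {"slide": [0, 0, 0.22], "delta_rot": [0, 0, 0], "hand": 0.95}, {"slide": [0, 0, 0], "delta_rot": [0, 0, 0], "hand": 0.95}]}}

```text
time_s: 19.77
eef_pos: [0.4469, 0.2748, 0.0718]
eef_rot: [-0.001, 0.001, 1.0, -0.0]
wrist_force: [-0.0, -0.7, 0.2]
opening: 0.95
```

Request:
{"op": "drive_tool", "data": {"deltas": [{"slide": [0, 0, 0], "delta_rot": [0, 0, 0], "hand": 0.8}, {"slide": [0, 0, 0], "delta_rot": [0, 0, 0], "hand": 0.45}, {"slide": [0, 0, 0], "delta_rot": [0, 0, 0], "hand": 0.45}, {"slide": [0, 0, 0], "delta_rot": [0, 0, 0], "hand": 0.45}, {"slide": [0, 0, 0], "delta_rot": [0, 0, 0], "hand": 0.45}]}}

```text
time_s: 20.4
eef_pos: [0.448, 0.2763, 0.0742]
eef_rot: [0.001, 0.001, 1.0, 0.001]
wrist_force: [-0.3, 0.2, 5.8]
opening: 0.684
```

```bash
python3 -c "
from look2 import *
go('13',(445.6,277),61,90)"
```

```text
[0.448  0.2763 0.0742] [1.5e-03 6.0e-04 1.0e+00 8.0e-04] [-0.3  0.2  5.8] 0.6840604986377862
```

View pics/w13.png

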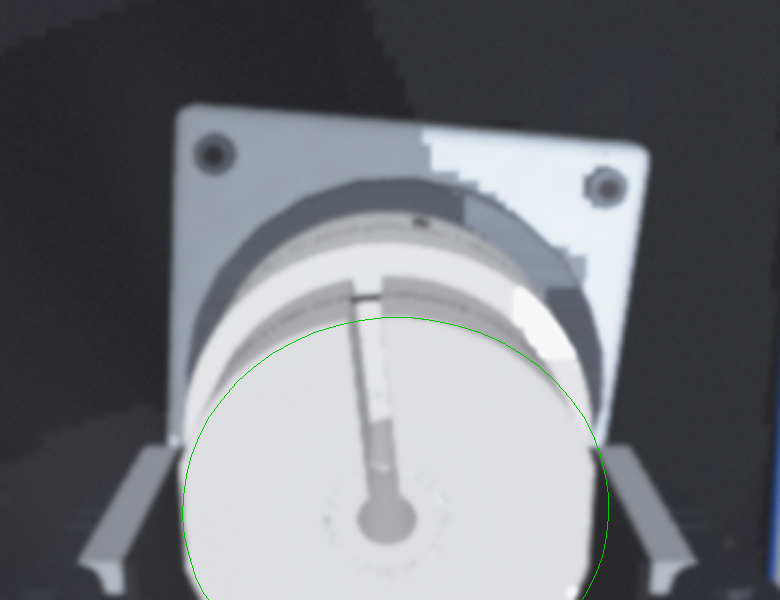

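Request:
{"op": "drive_tool", "data": {"deltas": [{"slide": [0, 0, -0.03], "delta_rot": [0, 0, 0], "hand": 0.45}, {"slide": [0, 0, -0.2], "delta_rot": [0, 0, 0], "hand": 0.45}, {"slide": [0, 0, -0.4], "delta_rot": [0, 0, 0], "hand": 0.45}, {"slide": [0, 0, -0.5], "delta_rot": [0, 0, 0], "hand": 0.45}, {"slide": [0, -0.3, -0.1], "delta_rot": [0, 0, 0], "hand": 0.45}]}}

```text
time_s: 21.08
eef_pos: [0.4477, 0.2609, 0.1355]
eef_rot: [0.001, -0.0, 1.0, 0.0]
wrist_force: [0.6, -0.1, -6.2]
opening: 0.681
```

Request:
{"op": "drive_tool", "data": {"deltas": [{"slide": [0.09, -0.6, 0], "delta_rot": [0, 0, 0], "hand": 0.45}, {"slide": [0.09, -0.7, 0], "delta_rot": [0, 0, 0], "hand": 0.45}, {"slide": [0.09, -0.7, 0], "delta_rot": [0, 0, 0], "hand": 0.45}, {"slide": [0.09, -0.7, 0], "delta_rot": [0, 0, 0], "hand": 0.45}, {"slide": [0, -0.5, 0], "delta_rot": [0, 0, 0], "hand": 0.45}]}}

```text
time_s: 21.7
eef_pos: [0.4269, 0.0986, 0.1328]
eef_rot: [-0.001, 0.001, 1.0, -0.0]
wrist_force: [1.2, 0.5, -5.9]
opening: 0.682
```

Request:
{"op": "drive_tool", "data": {"deltas": [{"slide": [0, -0.2, 0.3], "delta_rot": [0, 0, 0], "hand": 0.45}, {"slide": [0, 0, 0.6], "delta_rot": [0, 0, 0], "hand": 0.45}, {"slide": [0, 0, 0.4], "delta_rot": [0, 0, 0], "hand": 0.45}, {"slide": [0, 0, 0.1], "delta_rot": [0, 0, 0], "hand": 0.45}, {"slide": [0, 0, 0], "delta_rot": [0, 0, 0], "hand": 0.45}]}}

```text
time_s: 22.32
eef_pos: [0.428, 0.0907, 0.0632]
eef_rot: [-0.001, 0.001, 1.0, 0.0]
wrist_force: [-0.0, -0.3, -5.1]
opening: 0.68
```

```bash
python3 -c "
from look import *
go('14',10.2,61,26,(430,91))"
```

```text
[0.428  0.0907 0.0632] [-7.e-04  5.e-04  1.e+00  1.e-04] [-0.  -0.3 -5.1] 0.6801970991183218
```

View pics/w14.png

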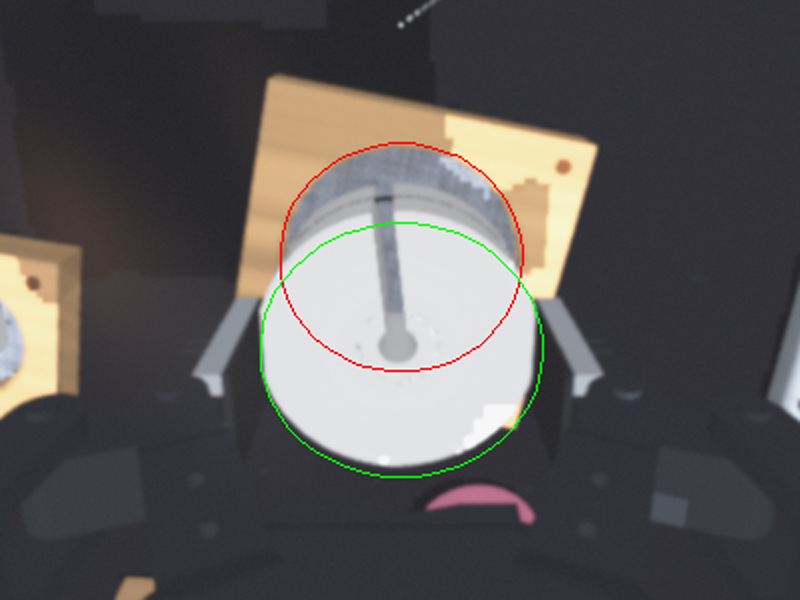

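View pics/s14.png

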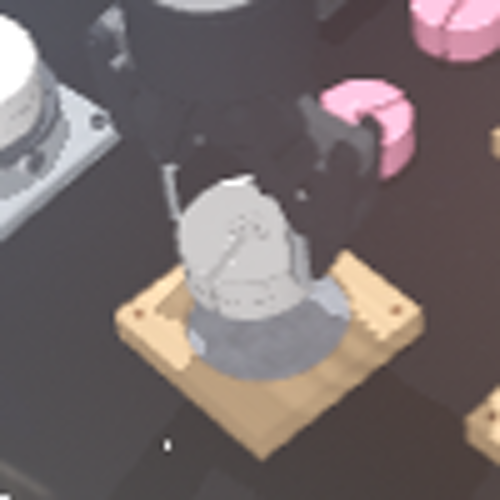

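```bash
python3 -c "
from h import *
c=ctrl.camera('scene'); p=ctrl.get_obs()['eef_pos']*1000
a=np.linspace(0,2*np.pi,80); k=8; x0,y0=230,170
g=cv2.resize(c['frame'][y0:y0+70,x0:x0+90],None,fx=k,fy=k,interpolation=cv2.INTER_CUBIC)
for z in (p[2]-10.2,p[2]+15.8):
  P=np.c_[p[0]+30.5*np.cos(a),p[1]+30.5*np.sin(a),np.full(80,z)]/1000
  cv2.polylines(g,[np.round((proj(c,P)-[x0,y0])*k).astype(int).reshape(-1,1,2)],True,(0,200,0),1)
cv2.imwrite('pics/s15.png',g[:,:,::-1])
"
```

```text
(no output)
```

View pics/s15.png

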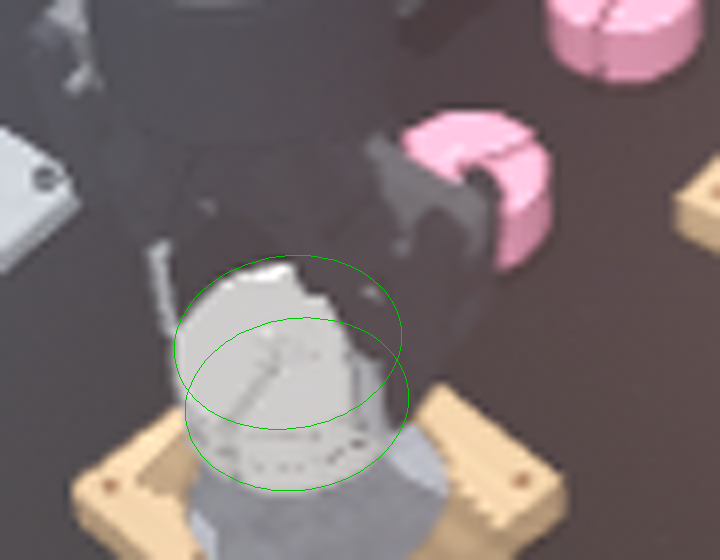

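Request:
{"op": "drive_tool", "data": {"deltas": [{"slide": [-0.07, 0.02, 0.3], "delta_rot": [0, 0, 0], "hand": 0.45}, {"slide": [0, 0, 0.3], "delta_rot": [0, 0, 0], "hand": 0.45}, {"slide": [0, 0, 0.12], "delta_rot": [0, 0, 0], "hand": 0.45}, {"slide": [0, 0, 0.04], "delta_rot": [0, 0, 0], "hand": 0.45}, {"slide": [0, 0, 0], "delta_rot": [0, 0, 0], "hand": 0.45}]}}

```text
time_s: 23.1
eef_pos: [0.4322, 0.0915, 0.0259]
eef_rot: [0.0, 0.001, 1.0, -0.0]
wrist_force: [0.1, -0.2, -5.8]
opening: 0.687
```

Request:
{"op": "drive_tool", "data": {"deltas": [{"slide": [0, 0, 0.02], "delta_rot": [0, 0, 0], "hand": 0.45}, {"slide": [0, 0, 0.02], "delta_rot": [0, 0, 0], "hand": 0.45}, {"slide": [0, 0, 0.0], "delta_rot": [0, 0, 0], "hand": 0.45}, {"slide": [0, 0, 0.0], "delta_rot": [0, 0, 0], "hand": 0.45}, {"slide": [0, 0, 0], "delta_rot": [0, 0, 0], "hand": 0.45}]}}

```text
time_s: 23.72
eef_pos: [0.4321, 0.0915, 0.0238]
eef_rot: [0.0, 0.001, 1.0, -0.0]
wrist_force: [-0.7, 1.2, -6.4]
opening: 0.686
```

Request:
{"op": "drive_tool", "data": {"deltas": [{"slide": [0, 0, 0.03], "delta_rot": [0, 0, 0], "hand": 0.45}, {"slide": [0, 0, 0.02], "delta_rot": [0, 0, 0], "hand": 0.45}, {"slide": [0, 0, 0.02], "delta_rot": [0, 0, 0], "hand": 0.45}, {"slide": [0, 0, 0.0], "delta_rot": [0, 0, 0], "hand": 0.45}, {"slide": [0, 0, 0], "delta_rot": [0, 0, 0], "hand": 0.45}]}}

```text
time_s: 24.35
eef_pos: [0.4321, 0.0915, 0.0203]
eef_rot: [-0.0, 0.001, 1.0, -0.0]
wrist_force: [0.5, 0.0, -6.1]
opening: 0.68
```

Request:
{"op": "drive_tool", "data": {"deltas": [{"slide": [0, 0, 0.02], "delta_rot": [0, 0, 0], "hand": 0.45}, {"slide": [0, 0, 0.01], "delta_rot": [0, 0, 0], "hand": 0.45}, {"slide": [0, 0, 0.0], "delta_rot": [0, 0, 0], "hand": 0.45}, {"slide": [0, 0, 0.0], "delta_rot": [0, 0, 0], "hand": 0.45}, {"slide": [0, 0, 0], "delta_rot": [0, 0, 0], "hand": 0.45}]}}

```text
time_s: 24.98
eef_pos: [0.4321, 0.0915, 0.0188]
eef_rot: [0.0, 0.001, 1.0, 0.0]
wrist_force: [-1.3, -0.5, -5.6]
opening: 0.676
```

Request:
{"op": "drive_tool", "data": {"deltas": [{"slide": [0, 0, 0.02], "delta_rot": [0, 0, 0], "hand": 0.45}, {"slide": [0, 0, 0.01], "delta_rot": [0, 0, 0], "hand": 0.45}, {"slide": [0, 0, 0.0], "delta_rot": [0, 0, 0], "hand": 0.45}, {"slide": [0, 0, 0.0], "delta_rot": [0, 0, 0], "hand": 0.45}, {"slide": [0, 0, 0], "delta_rot": [0, 0, 0], "hand": 0.45}]}}

```text
time_s: 25.6
eef_pos: [0.4322, 0.0915, 0.0182]
eef_rot: [-0.0, 0.001, 1.0, -0.0]
wrist_force: [-5.8, -0.7, 8.7]
opening: 0.688
```

```bash
python3 -c "
from look import *
go('16',10.2,61,26,(430,91))"
```

```text
[0.4322 0.0915 0.0182] [-1.e-04  5.e-04  1.e+00 -1.e-04] [-5.8 -0.7  8.7] 0.687667913919601
```

View pics/w16.png

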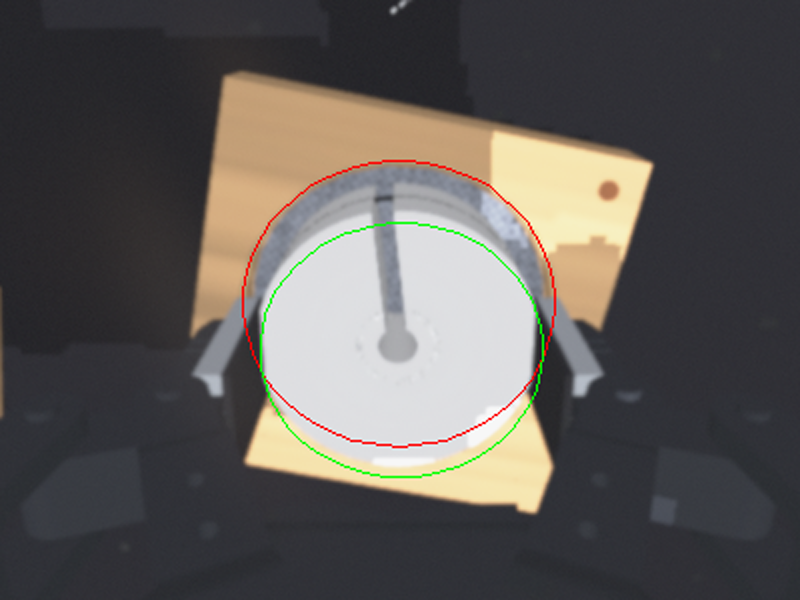

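View pics/s16.png

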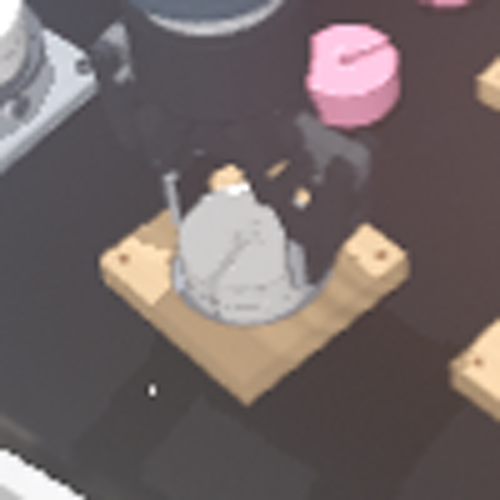

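Request:
{"op": "drive_tool", "data": {"deltas": [{"slide": [0, 0, -0.01], "delta_rot": [0, 0, 0], "hand": 0.76}, {"slide": [0, 0, 0], "delta_rot": [0, 0, 0], "hand": 0.82}, {"slide": [0, 0, 0], "delta_rot": [0, 0, 0], "hand": 0.85}, {"slide": [0, 0, -0.3], "delta_rot": [0, 0, 0], "hand": 0.85}, {"slide": [0, 0, -0.7], "delta_rot": [0, 0, 0], "hand": 0.85}]}}

```text
time_s: 26.32
eef_pos: [0.4308, 0.0916, 0.0679]
eef_rot: [-0.002, 0.001, 1.0, 0.0]
wrist_force: [0.2, -0.7, 0.5]
opening: 0.847
```

Request:
{"op": "drive_tool", "data": {"deltas": [{"slide": [0, 0, -0.8], "delta_rot": [0, 0, 0], "hand": 1}, {"slide": [0, 0.5, -0.4], "delta_rot": [0, 0, 0], "hand": 1}, {"slide": [-0.1, 0.8, 0], "delta_rot": [0, 0, 0], "hand": 1}, {"slide": [-0.1, 0.8, 0], "delta_rot": [0, 0, 0], "hand": 1}, {"slide": [-0.02, 0.8, 0], "delta_rot": [0, 0, 0], "hand": 1}]}}

```text
time_s: 26.95
eef_pos: [0.4438, 0.2379, 0.1292]
eef_rot: [0.001, 0.001, 1.0, 0.0]
wrist_force: [-0.0, 0.2, 0.7]
opening: 1.005
```

Request:
{"op": "drive_tool", "data": {"deltas": [{"slide": [0, 0.6, 0], "delta_rot": [0, 0, 0], "hand": 1}, {"slide": [0, 0.2, 0], "delta_rot": [0, 0, 0], "hand": 1}, {"slide": [0, 0, 0], "delta_rot": [0, 0, 0], "hand": 1}, {"slide": [0, 0, 0], "delta_rot": [0, 0, 0], "hand": 1}, {"slide": [0, 0, 0], "delta_rot": [0, 0, 0], "hand": 1}]}}

```text
time_s: 27.58
eef_pos: [0.4434, 0.2756, 0.1279]
eef_rot: [-0.0, 0.001, 1.0, -0.0]
wrist_force: [0.7, -0.8, -0.7]
opening: 0.998
```

```bash
python3 -c "
from look2 import *
go('17',(444,277),69,64)
c=ctrl.camera('scene'); crop(c,220,140,180,140,4,'s17.png')"
```

```text
[0.4434 0.2756 0.1279] [-0.0e+00  1.3e-03  1.0e+00 -1.0e-04] [ 0.7 -0.8 -0.7] 0.9982746120290468
```

View pics/w17.png

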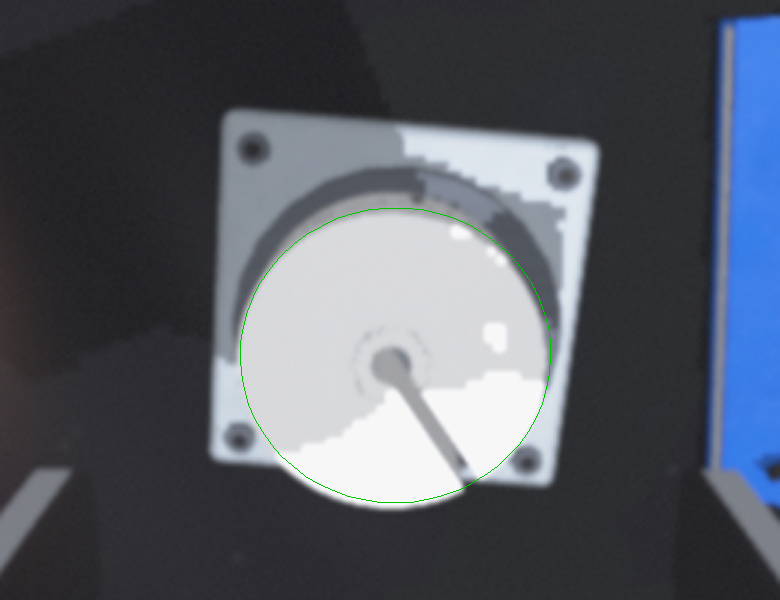

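View pics/s17.png

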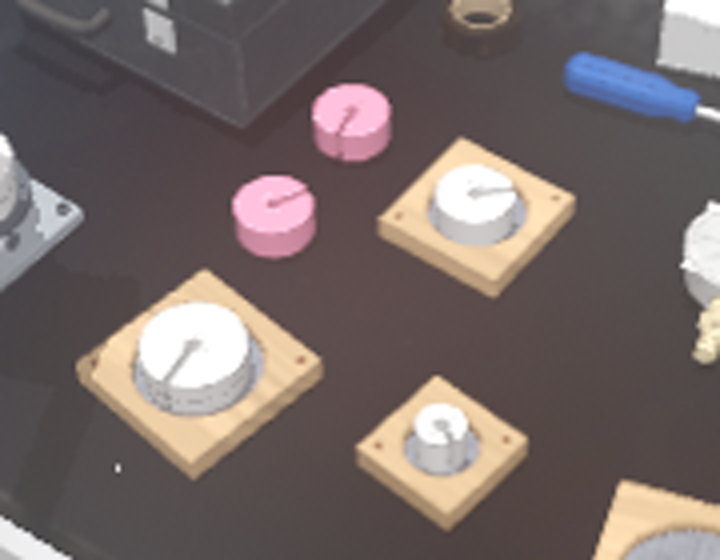

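Request:
{"op": "drive_tool", "data": {"deltas": [{"slide": [-0.02, 0.01, 0.4], "delta_rot": [0, 0, 0], "hand": 1}, {"slide": [0, 0, 0.5], "delta_rot": [0, 0, 0], "hand": 1}, {"slide": [0, 0, 0.4], "delta_rot": [0, 0, 0], "hand": 1}, {"slide": [0, 0, 0.25], "delta_rot": [0, 0, 0], "hand": 1}, {"slide": [0, 0, 0.15], "delta_rot": [0, 0, 0], "hand": 1}]}}

```text
time_s: 28.3
eef_pos: [0.4443, 0.2768, 0.0423]
eef_rot: [-0.0, 0.001, 1.0, -0.0]
wrist_force: [-0.7, 0.9, 0.3]
opening: 1.003
```

Request:
{"op": "drive_tool", "data": {"deltas": [{"slide": [0, 0, 0], "delta_rot": [0, 0, 0], "hand": 1}, {"slide": [0, 0, 0], "delta_rot": [0, 0, 0], "hand": 0.9}, {"slide": [0, 0, 0], "delta_rot": [0, 0, 0], "hand": 0.55}, {"slide": [0, 0, 0], "delta_rot": [0, 0, 0], "hand": 0.55}, {"slide": [0, 0, 0], "delta_rot": [0, 0, 0], "hand": 0.55}]}}

```text
time_s: 28.92
eef_pos: [0.4449, 0.2769, 0.0442]
eef_rot: [0.001, 0.0, 1.0, -0.0]
wrist_force: [-3.2, -4.2, 8.1]
opening: 0.781
```

```bash
python3 -c "
from look2 import *
go('18',(444.5,276.5),69,64)"
```

```text
[0.4449 0.2769 0.0442] [ 6.e-04  4.e-04  1.e+00 -1.e-04] [-3.2 -4.2  8.1] 0.780904405315585
```

View pics/w18.png

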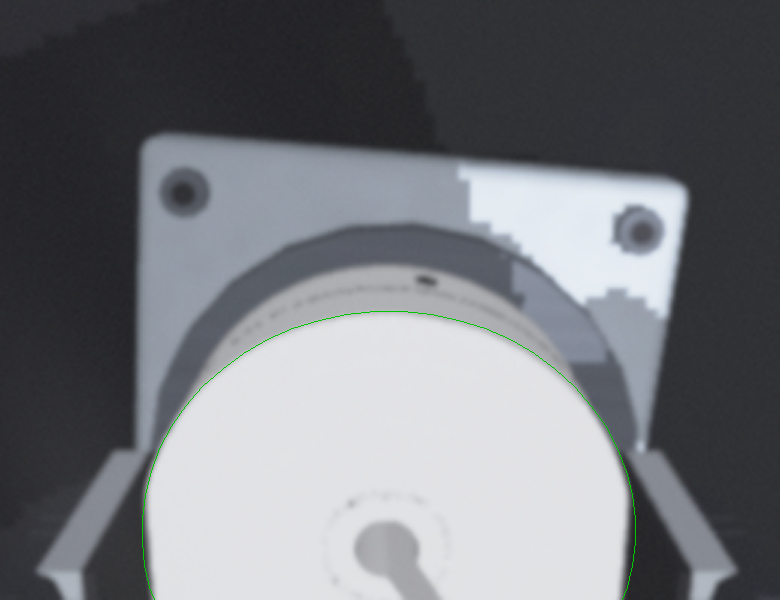

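Request:
{"op": "drive_tool", "data": {"deltas": [{"slide": [0, 0, -0.03], "delta_rot": [0, 0, 0], "hand": 0.55}, {"slide": [0, 0, -0.15], "delta_rot": [0, 0, 0], "hand": 0.55}, {"slide": [0, 0, -0.35], "delta_rot": [0, 0, 0], "hand": 0.55}, {"slide": [0, 0, -0.5], "delta_rot": [0, 0, 0], "hand": 0.55}, {"slide": [0, 0, -0.4], "delta_rot": [0, 0, 0], "hand": 0.55}]}}

```text
time_s: 29.6
eef_pos: [0.4445, 0.2772, 0.1161]
eef_rot: [0.0, 0.001, 1.0, 0.0]
wrist_force: [0.9, -0.5, -8.0]
opening: 0.782
```

Request:
{"op": "drive_tool", "data": {"deltas": [{"slide": [0, -0.2, 0], "delta_rot": [0, 0, 0], "hand": 0.55}, {"slide": [0, -0.4, 0], "delta_rot": [0, 0, 0], "hand": 0.55}, {"slide": [0, -0.6, 0], "delta_rot": [0, 0, 0], "hand": 0.55}, {"slide": [0, -0.6, 0], "delta_rot": [0, 0, 0], "hand": 0.55}, {"slide": [0, -0.6, 0], "delta_rot": [0, 0, 0], "hand": 0.55}]}}

```text
time_s: 30.22
eef_pos: [0.4431, 0.1555, 0.1134]
eef_rot: [-0.001, 0.001, 1.0, -0.0]
wrist_force: [0.3, -0.8, -8.1]
opening: 0.78
```

Request:
{"op": "drive_tool", "data": {"deltas": [{"slide": [0, -0.7, 0], "delta_rot": [0, 0, 0], "hand": 0.55}, {"slide": [0, -0.7, 0], "delta_rot": [0, 0, 0], "hand": 0.55}, {"slide": [0, -0.7, 0], "delta_rot": [0, 0, 0], "hand": 0.55}, {"slide": [0, -0.7, 0], "delta_rot": [0, 0, 0], "hand": 0.55}, {"slide": [0, -0.7, 0], "delta_rot": [0, 0, 0], "hand": 0.55}]}}

```text
time_s: 30.85
eef_pos: [0.4428, -0.0193, 0.1136]
eef_rot: [-0.001, 0.001, 1.0, 0.0]
wrist_force: [-0.8, 0.5, -7.6]
opening: 0.782
```

Request:
{"op": "drive_tool", "data": {"deltas": [{"slide": [0, -0.7, 0], "delta_rot": [0, 0, 0], "hand": 0.55}, {"slide": [0, -0.7, 0], "delta_rot": [0, 0, 0], "hand": 0.55}, {"slide": [0, -0.7, 0], "delta_rot": [0, 0, 0], "hand": 0.55}, {"slide": [0, -0.6, 0], "delta_rot": [0, 0, 0], "hand": 0.55}, {"slide": [0, -0.4, 0], "delta_rot": [0, 0, 0], "hand": 0.55}]}}

```text
time_s: 31.48
eef_pos: [0.4428, -0.1742, 0.1137]
eef_rot: [-0.001, 0.001, 1.0, 0.0]
wrist_force: [-0.1, -0.0, -8.3]
opening: 0.773
```

Commanded y is about -0.178; 32 mm remain.

Request:
{"op": "drive_tool", "data": {"deltas": [{"slide": [-0.02, -0.4, 0], "delta_rot": [0, 0, 0], "hand": 0.55}, {"slide": [0, -0.2, 0.3], "delta_rot": [0, 0, 0], "hand": 0.55}, {"slide": [0, -0.04, 0.5], "delta_rot": [0, 0, 0], "hand": 0.55}, {"slide": [0, 0, 0.2], "delta_rot": [0, 0, 0], "hand": 0.55}, {"slide": [0, 0, 0], "delta_rot": [0, 0, 0], "hand": 0.55}]}}

```text
time_s: 32.1
eef_pos: [0.4438, -0.2039, 0.063]
eef_rot: [-0.001, 0.0, 1.0, 0.001]
wrist_force: [-0.2, 0.8, -8.1]
opening: 0.778
```

Request:
{"op": "drive_tool", "data": {"deltas": [{"slide": [0, 0, 0], "delta_rot": [0, 0, 0], "hand": 0.55}, {"slide": [0, 0, 0], "delta_rot": [0, 0, 0], "hand": 0.55}, {"slide": [0, 0, 0], "delta_rot": [0, 0, 0], "hand": 0.55}, {"slide": [0, 0, 0], "delta_rot": [0, 0, 0], "hand": 0.55}, {"slide": [0, 0, 0], "delta_rot": [0, 0, 0], "hand": 0.55}]}}

```text
time_s: 32.72
eef_pos: [0.4447, -0.205, 0.0644]
eef_rot: [0.0, 0.001, 1.0, -0.0]
wrist_force: [-0.4, 0.1, -7.8]
opening: 0.779
```

```bash
python3 -c "
from look import *
go('19',10.2,69,30,(445,-210))"
```

```text
[ 0.4447 -0.205   0.0644] [ 1.e-04  6.e-04  1.e+00 -1.e-04] [-0.4  0.1 -7.8] 0.7786304798945491
```

View pics/w19.png

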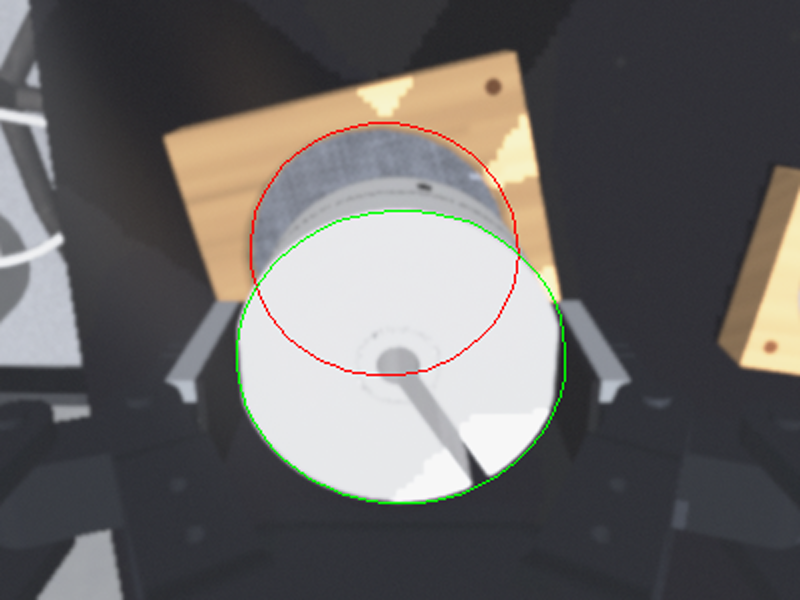

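View pics/s19.png

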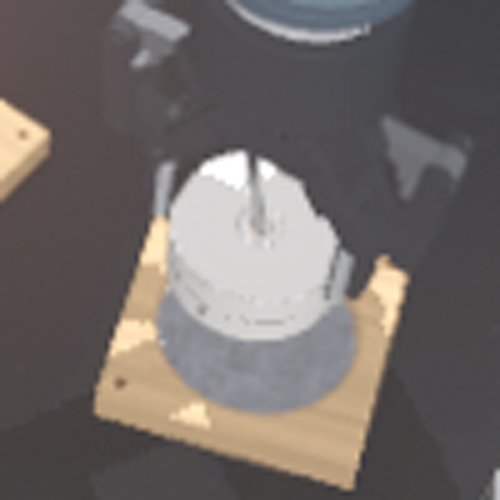

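Request:
{"op": "drive_tool", "data": {"deltas": [{"slide": [0, -0.09, 0.3], "delta_rot": [0, 0, 0], "hand": 0.55}, {"slide": [0, 0, 0.3], "delta_rot": [0, 0, 0], "hand": 0.55}, {"slide": [0, 0, 0.16], "delta_rot": [0, 0, 0], "hand": 0.55}, {"slide": [0, 0, 0.06], "delta_rot": [0, 0, 0], "hand": 0.55}, {"slide": [0, 0, 0], "delta_rot": [0, 0, 0], "hand": 0.55}]}}

```text
time_s: 33.45
eef_pos: [0.4447, -0.2094, 0.0231]
eef_rot: [-0.0, 0.001, 1.0, 0.0]
wrist_force: [0.5, 0.4, -7.4]
opening: 0.782
```

Request:
{"op": "drive_tool", "data": {"deltas": [{"slide": [0, 0, 0.02], "delta_rot": [0, 0, 0], "hand": 0.55}, {"slide": [0, 0, 0.02], "delta_rot": [0, 0, 0], "hand": 0.55}, {"slide": [0, 0, 0], "delta_rot": [0, 0, 0], "hand": 0.55}, {"slide": [0, 0, 0], "delta_rot": [0, 0, 0], "hand": 0.55}, {"slide": [0, 0, 0], "delta_rot": [0, 0, 0], "hand": 0.55}]}}

```text
time_s: 34.08
eef_pos: [0.4447, -0.2095, 0.0214]
eef_rot: [0.0, 0.001, 1.0, -0.0]
wrist_force: [0.1, -0.2, -7.5]
opening: 0.778
```

Request:
{"op": "drive_tool", "data": {"deltas": [{"slide": [0, 0, 0.02], "delta_rot": [0, 0, 0], "hand": 0.55}, {"slide": [0, 0, 0.02], "delta_rot": [0, 0, 0], "hand": 0.55}, {"slide": [0, 0, 0.02], "delta_rot": [0, 0, 0], "hand": 0.55}, {"slide": [0, 0, 0], "delta_rot": [0, 0, 0], "hand": 0.55}, {"slide": [0, 0, 0], "delta_rot": [0, 0, 0], "hand": 0.55}]}}

```text
time_s: 34.7
eef_pos: [0.4446, -0.2095, 0.0183]
eef_rot: [-0.0, 0.001, 1.0, 0.0]
wrist_force: [-1.2, 0.8, -4.9]
opening: 0.781
```

Request:
{"op": "drive_tool", "data": {"deltas": [{"slide": [0, 0, 0.01], "delta_rot": [0, 0, 0], "hand": 0.55}, {"slide": [0, 0, 0], "delta_rot": [0, 0, 0], "hand": 0.55}, {"slide": [0, 0, 0], "delta_rot": [0, 0, 0], "hand": 0.55}, {"slide": [0, 0, 0], "delta_rot": [0, 0, 0], "hand": 0.55}, {"slide": [0, 0, 0], "delta_rot": [0, 0, 0], "hand": 0.55}]}}

```text
time_s: 35.33
eef_pos: [0.4447, -0.2095, 0.0183]
eef_rot: [-0.0, 0.001, 1.0, 0.0]
wrist_force: [-4.9, 2.6, 4.8]
opening: 0.783
```

Request:
{"op": "drive_tool", "data": {"deltas": [{"slide": [0, 0, 0], "delta_rot": [0, 0, 0], "hand": 0.84}, {"slide": [0, 0, 0], "delta_rot": [0, 0, 0], "hand": 0.92}, {"slide": [0, 0, 0], "delta_rot": [0, 0, 0], "hand": 0.95}, {"slide": [0, 0, -0.3], "delta_rot": [0, 0, 0], "hand": 0.95}, {"slide": [0, 0, -0.7], "delta_rot": [0, 0, 0], "hand": 0.95}]}}

```text
time_s: 35.95
eef_pos: [0.4437, -0.2088, 0.0678]
eef_rot: [-0.001, 0.001, 1.0, 0.001]
wrist_force: [0.7, 0.2, 0.5]
opening: 0.948
```

Request:
{"op": "drive_tool", "data": {"deltas": [{"slide": [0, 0, -0.8], "delta_rot": [0, 0, 0], "hand": 1}, {"slide": [0.3, 0, -0.8], "delta_rot": [0, 0, 0], "hand": 1}, {"slide": [0.5, 0, -0.8], "delta_rot": [0, 0, 0], "hand": 1}, {"slide": [0.5, 0, -0.6], "delta_rot": [0, 0, 0], "hand": 1}, {"slide": [0, 0, 0], "delta_rot": [0, 0, 0], "hand": 1}]}}

```text
time_s: 36.58
eef_pos: [0.3801, -0.2106, 0.2213]
eef_rot: [0.002, 0.001, 1.0, -0.002]
wrist_force: [0.7, 0.2, 0.4]
opening: 0.997
```

Run:
```python
from h import *
print(ctrl.get_obs()['eef_pos'])
N={69:((445,-210),30),61:((430,91),26),47:((613.5,19.5),24),28:((455.5,-54),28)}
c=ctrl.camera("scene"); t=ctrl.camera("top"); a=np.linspace(0,2*np.pi,80)
for cam,nm,(x0,y0,w,h),k in [(c,"sF",(220,150,220,180),3.6),(t,"tF",(265,145,200,135),4)]:
    g=cv2.resize(cam["frame"][y0:y0+h,x0:x0+w],None,fx=k,fy=k,interpolation=cv2.INTER_CUBIC)
    for d,(ct,hh) in N.items():
        P=np.c_[ct[0]+d/2*np.cos(a),ct[1]+d/2*np.sin(a),np.full(80,8+hh)]/1000
        cv2.polylines(g,[np.round((proj(cam,P)-[x0,y0])*k).astype(int).reshape(-1,1,2)],True,(0,200,0),1)
    cv2.imwrite(f"pics/{nm}.png",g[:,:,::-1])
```

```text
[ 0.38011875 -0.21061528  0.22129763]
```

View pics/sF.png

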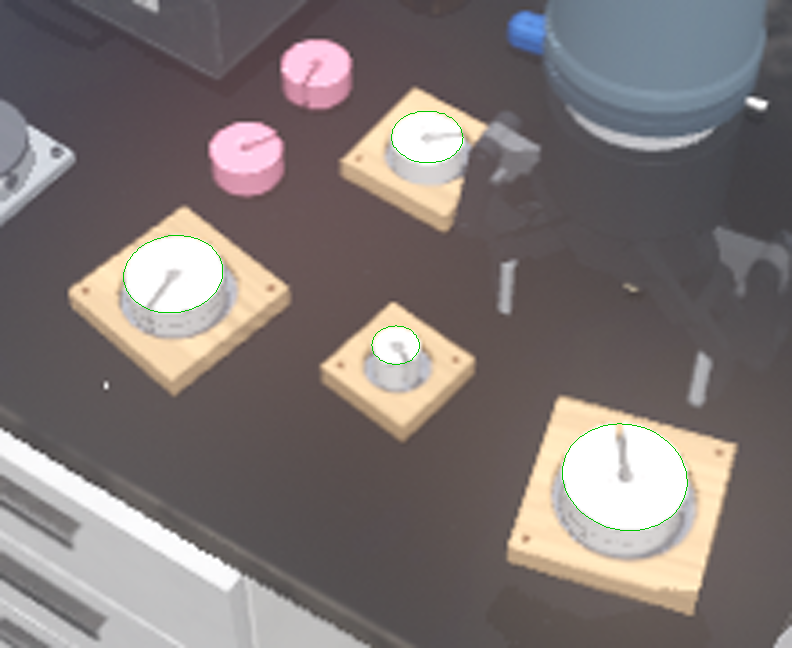

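View pics/tF.png

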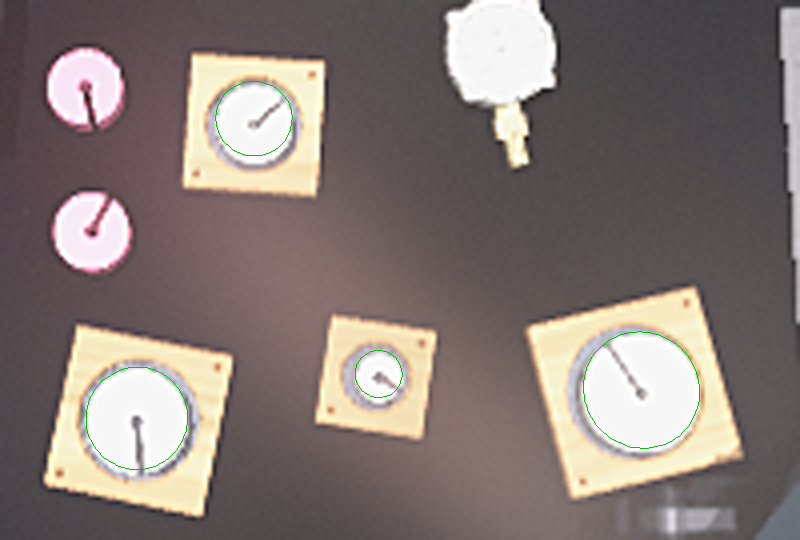

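Run:
```python
from h import *
a=cv2.imread("pics/top0.png")[135:195,365:415].astype(int); b=ctrl.camera("top")["frame"][135:195,365:415,::-1].astype(int)
print("gauge diff",abs(a-b).mean(), ctrl.get_obs()['time_s']); print(ctrl.hand_in())
```

```text
gauge diff 10.752 36.725
the job is handed in; nothing more can be done
None
```

I took the four weights off the stand from the top down (28, 47, 61, 69 mm) and set each in its own nest. Each was lowered until the wrist force showed contact with the felt, then released. I handed the job in at about 37 s, and the hand-in reported no verdict.

**Final position check:** after the last release, I drew each weight's expected top outline at its nest centre and full seated height. All four tops matched to within a few millimetres in both the scene and top views, so every weight looked flat in its well. I did not measure their exact offsets or tilt.

**Other observations:**
- While I carried the 61 mm weight, it appeared 2–3 mm off its predicted position in the grip. I corrected for that before lowering it.
- The dial gauge stayed at about the same place, near pixel (390, 158) in the top view, and the arm never came close to it. A raw image comparison of that patch gave a mean difference of 10.8. I did not look into it further; it may be the lighting or the arm's shadow.
- The gripper was open and clear of everything, at 0.22 m height, when I handed in.

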